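# Clear a stuck bolus from an applicator barrel

## Robot

A 6-joint arm with a two-finger parallel gripper is mounted at the origin on the work surface. World frame = base frame: x ahead of the robot, y to its left, z up, the work surface at z = 0. Lengths are in m, angles in rad, forces in N, time in s.
With the tool pointing down it reaches from about 0.425 to 0.95 m from the base axis. Payload 3.5 kg.
Tool frame: the origin (TCP) lies between the finger pads; the fingertips stand 25 mm ahead of it and the grasp point (between the pads) lies 6 mm ahead of it (ctrl.finger_overhang is the distance from the TCP to the fingertips, in m); x points along the fingers, y is the direction in which the jaws open and shut, and the axes are right-handed (so a half turn about x gives the same grasp; the last joint's range is limited). The gripper opens to 85 mm and grips with 20 to 120 N. Pads are 22 mm wide; open, the fingers measure 114 mm over their backs; the gripper's body (76 mm by 85 mm) begins 54 mm behind the grasp point. The pads swing forward as they close: fully open they stand 13 mm farther back than shut.
Start: joints at [1.19, 0.286, 1.577, -0, 1.279, -0.15], TCP at [0.154, 0.657, 0.256] pointing down, gripper open.
Joint ranges: [-2.77, 2.77], [-0.9, 2.22], [0.21, 2.48], [-1.53, 4.67], [0.24, 2.81], [-2.84, 2.84]. Speed limits (rad/s): [2.79, 2.79, 3.14, 3.14, 3.14, 3.14].

## Interface

Orientations are given as a unit quaternion [x, y, z, w].
In Python, from plant import ctrl gives the robot as it stands.
- The arm moves only by the tool play_rows, never from a script. Its argument "targets" is a list of rows, each an object with "delta_pos": the shift along the world's x, y, z normalised to -1 to 1, where 1 is 1000 mm, a list of three; "delta_rot": the turn, a rotation vector about the world's x, y, z normalised to -1 to 1, where 1 is pi rad, a list of three; "claw": the finger opening in mm, from 0 to 85.4. In form: [{"delta_pos": [tx, ty, tz], "delta_rot": [wx, wy, wz], "claw": claw}, ...]. A call has 1 to 20 rows; each row is the pose to reach, as a shift and turn from the pose measured when the call began, turning the shorter way round; what a row does not reach only later rows make up. A row lasts 1/12 s, in which the tool goes at most 41.7 mm and 7.16 degrees, less where a joint would pass 70% of its speed; a pose out of reach is approached as far as the arm can. A call with a number of a shift or a turn outside -1 to 1 is refused whole. A call with a gripper value outside its range is refused whole. The fingers move at their own pace and stop on an object; "newtons" is the grip in N (left out, the last holds). Time passes only in rows, so rows that repeat a pose let the fingers close. It gives the time, the measured TCP pose, the force and the opening at its end, in the units of the state.
- ctrl.get_state(): the state, without advancing time (a new reading comes with each control period).
- ctrl.read_camera(name): name is "side" or "top"; returns the picture (384x512x3 uint8, blue, green, red); there is no depth.
- ctrl.calibration(name): a dict with "fx", "fy", "cx", "cy" (pixels), "camera_from_world" (4x4, takes a point from world to camera coordinates). Camera axes: x right, y down, z forward; pixel columns grow to the right and rows downward; lengths in m; the calibration is good to about 2 mm. A picture is of the moment at which its call begins. calibration takes no time and is no camera call.
- ctrl.sign_off(): hands the job in, once; it reports no verdict.
The state is a dict: "time": time; "qpos": joint angles; "dq": joint speeds; "joint_efforts": joint torques, N m; "eef_pos": TCP position; "tcp_rot": TCP orientation; "contact_force": force on the tool from outside, world axes, zero at the start; "wrist_torque": the same for the moment, N m; "opening": opening from 0.0 (shut) to 1.0 (fully open).
Only numpy, scipy, OpenCV 4.12 (cv2) and the standard library are available. Lean on these libraries where they do the work, as an engineer would, in place of code of your own. Each camera call takes 0.05 s, during which the arm holds its last target. There are 200 camera calls.

## Task

A mineral bolus is stuck in the pale, slanting barrel of the bolus applicator. Take the orange-handled rod off its rack, push it down through the barrel from the upper mouth until the bolus drops out of the lower end into the blue tray, and draw the rod out again. Then lay the rod lengthways on the sloping white drain board and let it slide down to rest against both green lips in the low corner, leaving the other things on the table where they are.

Things in the scene. Friction and masses are not known exactly. Their poses are not given: they have to be found in the camera images.
- barrel: Pale grey, half-clear tube, 100 mm long, bore 36 mm, outside 44 mm (49 mm at its aluminium end rings), fixed on the stand. Origin: centre of its upper mouth, 125 mm above the table; +x runs down the bore from the mouth to the lower end, 30 degrees below the horizontal; y is level; z is square to the bore, upwards. The space before the mouth in line with the bore is free.
- barrel_exit (a point): Centre of the barrel's lower end, 100 mm along the bore from the mouth, 75 mm above the table. On top of the bore, 25 mm before this end, a sprung catch presses on the bolus; once the bolus is gone it reaches 3 mm into the bore.
- stand: Fixed grey stand with the blue catch tray. Origin on the table below the barrel's mouth; x is the level direction in which the barrel descends, z up. The tray, 145 x 125 mm outside, walls 4 mm thick and up to 43 mm above the table, runs from x = 77.5 to 222.5 mm. Base plate 8 mm thick, x = -10 to 225 mm, 90 mm wide.
- tray_floor (a point): Centre of the tray's inner floor, 12 mm above the table.
- bolus: Brick-red cylinder, 34 mm diameter, 70 mm long, 80 to 150 g, jammed in the barrel. Origin at its centre, x along its length. At the start its upper face is 15 mm inside the mouth. Pushing it takes about 8 to 14 N along the bore; it falls free once its upper face reaches the lower end (rod tip 90 to 110 mm past the mouth).
- rod_grip (a point): Centre of the rod's orange handle, the place to grasp: a bar 80 mm long, 22 x 22 mm in section, at the rod's rear end. x points along the rod from handle to disc, z up at the start. On the rack the rod lies level, its axis 60 mm above the table; its middle 45 mm is free on both sides, and below down to 8 mm above the table.
- rod_mid (a point): Middle of the rod's length, on its axis, 60 mm from the handle's centre towards the disc; axes as the rod.
- rod_tip (a point): Front face of the pusher disc, on the rod's axis, 160 mm from the handle's centre; axes as the rod.
- rack: Fixed white rack under the rod, 220 x 80 mm, with two slotted blocks up to 66 mm high: one holds the rear 16 mm of the handle, the other the shaft 50 mm beyond the middle of the rod (towards the disc). Slots are open upwards. Origin under its centre on the table, x along the rod from handle to disc.
- board: Flat white drain board, 250 (x) by 150 (y) by 6 mm, fixed on a dark frame; slippery, friction about 0.06. Origin: centre of its upper surface, 82 mm above the table; z square to the surface. It slopes 12 degrees down to -x and 18 degrees down to -y. Green lips along the -x and -y edges, inside the outline, are 6 mm thick and 14 mm above the surface; the high edges are open.
- board_corner (a point): Inner low corner of the board, where the two lips meet, on the surface (x = -119, y = -69 mm on the board). A rod released on the board lying along its x, either way round, slides by itself into this corner; its middle then lies at about x = -19, y = -58, z = 11 mm on the board.
- bottle: Bystander: yellow bottle with red cap, 60 mm diameter, 130 mm high; origin under its base.
- roll: Bystander: blue roll, 84 mm diameter, 50 mm high; origin under its base.
- jar: Bystander: amber jar, 64 mm diameter, 80 mm high; origin under its base.
- cup: Bystander: steel cup, 72 mm rim, 70 mm high; origin under its base.
- carton: Bystander: green carton, 90 x 130 x 60 mm high; origin under its base.
- driver: Bystander: screwdriver with orange handle, lying on the table.
- tin: Bystander: flat round tin, 70 mm diameter, 30 mm high; origin under its base.
- rod: The whole rod, 200 mm long, 110 to 180 g: handle 80 mm, then a steel shaft 110 mm long of 12 mm diameter, then a black pusher disc of 22 mm diameter, 10 mm thick. Origin and axes as point rod_mid.
Things that resemble listed ones, but are neither listed nor needed, are in the scene too. Leave any pink look-alike of the rod alone.

How it is judged:
By the outcome, as a careful person would: the job done as asked, in the order asked, and still so for the second after the job is handed in, with the robot touching nothing.
It also fails if it takes over 58 s, if anything falls off the work surface, if the arm or the gripper's body presses on something with over 40 N, if the wrist force passes 120 N, or if a joint passes its speed limit or range.

## Working session

There is one attempt and no reset: what is moved stays moved. The work goes in short steps, Python scripts to look and compute and a tool call to move; the robot and the scene stay as the last step left them, time stands still between calls to the robot, and variables do not carry over. Pictures are saved under pics/ and viewed, about 8 in all and at most 12, crops included, and the job is handed in when it is done.

Besides the shell and the picture viewer there is one more tool, called after ">>>" by a JSON object that holds its "method" and its "body", one argument or row to a line. play_rows: Moves the arm, as the interface text tells. Its arguments: {"type":"object","properties":{"targets":{"type":"array"},"newtons":{"type":"number"}},"required":["targets"]}

```bash
ls; mkdir -p pics; python3 - <<'E'
from plant import ctrl
import cv2,numpy as np
np.set_printoptions(precision=4,suppress=True)
s=ctrl.get_state();print(s)
for n in("side","top"):
    cv2.imwrite(f"pics/{n}0.png",ctrl.read_camera(n));c=ctrl.calibration(n);print(n,{k:np.array(v) for k,v in c.items()})
    M=np.array(c["camera_from_world"]);print(-M[:3,:3].T@M[:3,3])
E
```

```text
pics
{'time': 0.0, 'qpos': array([ 1.19  ,  0.2872,  1.5782,  0.    ,  1.2786, -0.15  ]), 'dq': array([-0.0008, -0.0002,  0.0002,  0.0006, -0.0008, -0.001 ]), 'joint_efforts': array([  0.0011, -40.5989, -29.2625,  -0.0002,   0.0059,  -0.    ]), 'eef_pos': array([0.1541, 0.6566, 0.2549]), 'tcp_rot': array([ 0.0806,  0.7026, -0.0822,  0.7022]), 'contact_force': array([-0.1005,  0.5073, -0.503 ]), 'wrist_torque': array([-0.0551,  0.0003, -0.0073]), 'opening': 1.0022942856655928}
side {'fx': array(406.0975), 'fy': array(406.0975), 'cx': array(258.1571), 'cy': array(190.9907), 'camera_from_world': array([[-0.9642, -0.2653,  0.0049,  0.539 ],
       [-0.1745,  0.6201, -0.7649,  0.182 ],
       [ 0.1999, -0.7384, -0.6441,  1.2181],
       [ 0.    ,  0.    ,  0.    ,  1.    ]])}
[0.3079 0.9295 0.9212]
top {'fx': array(348.9461), 'fy': array(348.9461), 'cx': array(257.9472), 'cy': array(192.2268), 'camera_from_world': array([[-0.0022, -1.    ,  0.0039, -0.0252],
       [-0.9914,  0.0017, -0.131 ,  0.567 ],
       [ 0.131 , -0.0042, -0.9914,  1.0527],
       [ 0.    ,  0.    ,  0.    ,  1.    ]])}
[ 0.4242 -0.0218  1.118 ]
```

View pics/top0.png

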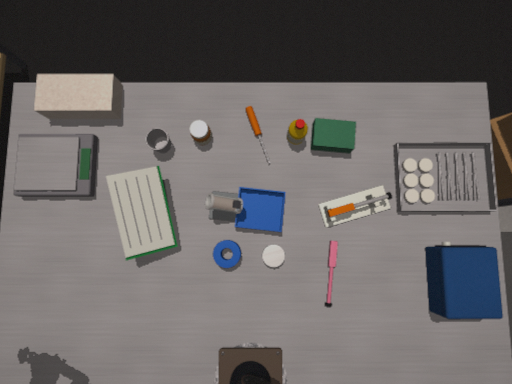

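View pics/side0.png

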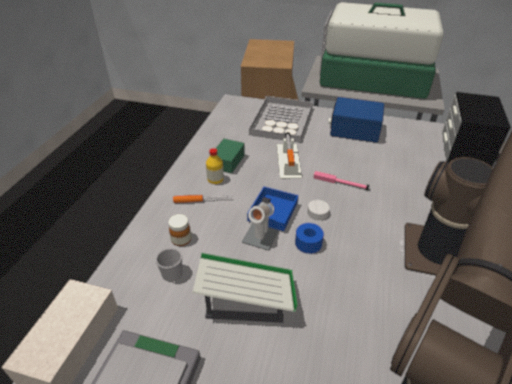

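```bash
python3 - <<'E'
import cv2,numpy as np
a=cv2.imread("pics/top0.png");s=cv2.imread("pics/side0.png")
A=cv2.resize(a[150:275,100:300],None,fx=4,fy=4,interpolation=cv2.INTER_CUBIC)[:500]
cv2.imwrite("pics/c1.png",A)
B=cv2.resize(s[125:325,185:335],None,fx=3,fy=3,interpolation=cv2.INTER_CUBIC)
C=cv2.resize(a[175:240,310:400],None,fx=3.8,fy=3.8,interpolation=cv2.INTER_CUBIC)
p=np.zeros((600,800,3),np.uint8);p[:,:450]=B;p[:C.shape[0],455:455+C.shape[1]]=C;cv2.imwrite("pics/c2.png",p)
E
```

```text
(no output)
```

View pics/c1.png

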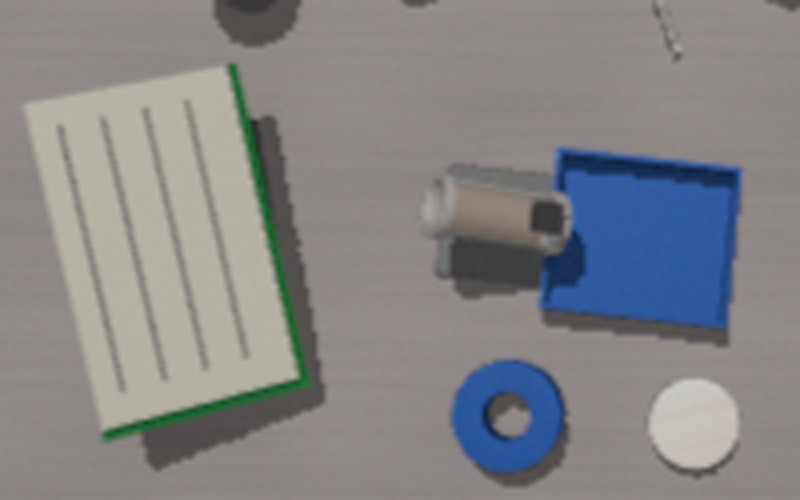

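View pics/c2.png

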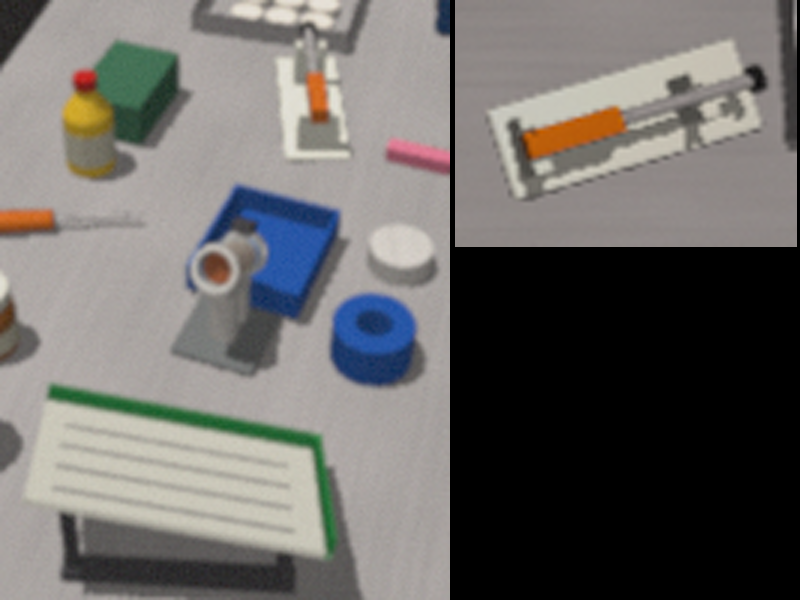

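```bash
cat > h.py <<'E'
import cv2,numpy as np
from plant import ctrl
from scipy.spatial.transform import Rotation as R
from scipy.optimize import least_squares
np.set_printoptions(precision=4,suppress=True)
C={n:ctrl.calibration(n) for n in("side","top")}
def ray(n,p):
    c=C[n];M=np.array(c["camera_from_world"]);d=M[:3,:3].T@np.array([(p[0]-c["cx"])/c["fx"],(p[1]-c["cy"])/c["fy"],1]);return -M[:3,:3].T@M[:3,3],d
def onz(n,p,z): o,d=ray(n,p);return o+d*(z-o[2])/d[2]
def proj(n,P):
    c=C[n];q=(np.c_[np.atleast_2d(P),np.ones(len(np.atleast_2d(P)))]@np.array(c["camera_from_world"]).T)
    return np.c_[c["fx"]*q[:,0]/q[:,2]+c["cx"],c["fy"]*q[:,1]/q[:,2]+c["cy"]]
def tri(p,q):
    (o1,d1),(o2,d2)=ray("top",p),ray("side",q);d1=d1/np.linalg.norm(d1);d2=d2/np.linalg.norm(d2)
    t=np.linalg.lstsq(np.c_[d1,-d2],o2-o1,rcond=None)[0];a,b=o1+t[0]*d1,o2+t[1]*d2;return (a+b)/2,np.linalg.norm(a-b)
def comp(im,lo,hi,near,r=40):
    m=cv2.inRange(cv2.cvtColor(im,cv2.COLOR_BGR2HSV),lo,hi);n,l,s,c=cv2.connectedComponentsWithStats(m)
    ok=[i for i in range(1,n) if np.hypot(*(c[i]-near))<r];i=max(ok,key=lambda i:s[i,4]);return (l==i).astype(np.uint8),c[i],s[i,4]
E
python3 - <<'E'
from h import *
a=cv2.imread("pics/top0.png");s=cv2.imread("pics/side0.png")
O=((4,170,120),(16,255,255))
m,c,n=comp(a,*O,(341,210),20);r=cv2.minAreaRect(cv2.findNonZero(m));m2,c2,n2=comp(s,*O,(290,156),20)
print("handle",c,n,r,c2,n2,tri(c,c2));
h=onz("top",c,.068);print("handle@.068",h)
# darkest pixel disc
k=(a.max(2)<45).astype(np.uint8);sub=np.argwhere(k[185:208,378:398]);d=sub.mean(0)[::-1]+[378,185];print("disc",d,len(sub),onz("top",d,.062))
D=onz("top",d,.062);v=(D-h)[:2];print("len(155)",np.hypot(*v),"yaw",np.degrees(np.arctan2(v[1],v[0])))
# tray
Tc=np.array([(558,148),(742,168),(725,328),(541,308)])/4+[100,150]
b,cb,nb=comp(a,(105,150,60),(125,255,255),(260,210),20);print("trayrect",cv2.minAreaRect(cv2.findNonZero(b)),Tc.mean(0))
T=np.array([onz("top",p,.043) for p in Tc]);print(T,T.mean(0));print("sides",[np.linalg.norm(T[i]-T[i-1]) for i in range(4)])
v=(T[1]-T[0]+T[2]-T[3])[:2];w=(T[3]-T[0]+T[2]-T[1])[:2];ps=np.degrees(np.arctan2(v[1],v[0]));print("yaw",ps,np.degrees(np.arctan2(w[1],w[0]))+0)
M=onz("side",(256.7,214.3),.125);M2=onz("top",(208,201.8),.125);print("mouth side/top",M,M2,"exit",onz("top",(240.5,205.5),.075));v/=np.hypot(*v)
print("mouth from tray",T.mean(0)[:2]-.150*v, "dir mouth->tray",(T.mean(0)-M)[:2],np.degrees(np.arctan2(*(T.mean(0)-M)[1::-1])))
# board corners: order (+,+),(+,-),(-,-),(-,+)
Bt=np.array([(24,104),(236,64),(309,383),(104,438)])/4+[100,150]
Bs=np.array([(25,500),(50,388),(320,437),(332,555)])/3+[185,125]
P=np.array([(.125,.075,0),(.125,-.075,0),(-.125,-.075,0),(-.125,.075,0)])
hh=np.array([0,.014,.014,0]) # lip tops at lip corners
for w in("yx","xy"):
    def Rb(p): 
        return R.from_euler("z",p)*(R.from_euler("y",-12,degrees=True)*R.from_euler("x",18,degrees=True) if w=="yx" else R.from_euler("x",18,degrees=True)*R.from_euler("y",-12,degrees=True))
    Q=P.copy();Q[1,2]=Q[2,2]=.014
    def f(x):
        W=Rb(x[2]).apply(Q)+[x[0],x[1],.082];return np.r_[(proj("top",W)-Bt).ravel(),(proj("side",W)-Bs).ravel()]
    g=least_squares(f,[.4,.35,0],loss="soft_l1");print(w,g.x,np.degrees(g.x[2]),f(g.x).reshape(-1,2).round(1).tolist())
E
```

```text
handle [340.9302 209.4419] 172 ((340.9862365722656, 209.4541473388672), (6.609001159667969, 25.765527725219727), 73.3007583618164) [290.2373 156.2034] 59 (array([ 0.5122, -0.2778,  0.062 ]), np.float64(0.003441672259682539))
handle@.068 [ 0.51   -0.2766  0.068 ]
disc [389. 195.] 13 [ 0.5544 -0.4265  0.062 ]
len(155) 0.15631062459953088 yaw -73.49451728040604
trayrect ((259.8281555175781, 209.08953857421875), (45.948490142822266, 39.66080093383789), 6.170175075531006) [260.375 209.5  ]
[[ 0.5827  0.0311  0.043 ]
 [ 0.5667 -0.112   0.043 ]
 [ 0.4432 -0.0974  0.043 ]
 [ 0.4587  0.0435  0.043 ]] [ 0.5128 -0.0337  0.043 ]
sides [np.float64(0.12456623774822317), np.float64(0.14393100321665292), np.float64(0.12439314508477683), np.float64(0.1417746079710191)]
yaw -96.32607295437148 173.7701137025809
mouth side/top [0.5316 0.1174 0.125 ] [0.528  0.1169 0.125 ] exit [0.5219 0.0262 0.075 ]
mouth from tray [0.5294 0.1154] dir mouth->tray [-0.0188 -0.1511] -97.09202326994486
yx [0.5033 0.3197 0.2106] 12.066895608103657 [[-1.6, -0.3], [-1.2, -0.9], [-0.6, 0.3], [-0.9, -0.2], [-0.2, -0.7], [0.1, -2.0], [0.9, -1.3], [0.9, -0.7]]
xy [0.5032 0.3197 0.2759] 15.80812640571186 [[-1.4, -0.4], [-1.1, -0.8], [-0.7, 0.4], [-1.1, -0.1], [-0.3, -0.6], [0.0, -1.5], [1.0, -1.5], [1.0, -1.1]]
```

```bash
cat >> h.py <<'E'
def pose(rodyaw,pitch,flip=1,tilt=None):
    d=np.array([np.cos(rodyaw)*np.cos(pitch),np.sin(rodyaw)*np.cos(pitch),-np.sin(pitch)])
    Y=flip*np.array([-np.sin(rodyaw),np.cos(rodyaw),0]);X=np.cross(d,Y)*flip
    if X[2]>0:X=-X
    return R.from_matrix(np.c_[X,Y,np.cross(X,Y)]),d
def go(p,rot):
    s=ctrl.get_state();r0=R.from_quat(s["tcp_rot"]);rv=(rot*r0.inv()).as_rotvec()
    print("dpos",np.round(np.array(p)-s["eef_pos"],4),"drot/pi",np.round(rv/np.pi,4),"deg",np.degrees(np.linalg.norm(rv)).round(1))
E
python3 - <<'E'
from h import *
s=ctrl.get_state();print(R.from_quat(s["tcp_rot"]).as_matrix())
y=np.radians(-73.4)
for f in(1,-1):
    r,d=pose(y,0,f);print(f);go([.511,-.277,.2],r)
E
```

```text
[[-0.0008  0.2288  0.9735]
 [-0.002   0.9735 -0.2288]
 [-1.     -0.0022 -0.0003]]
1
dpos [ 0.3568 -0.9336 -0.055 ] drot/pi [ 0.0005 -0.0006 -0.3343] deg 60.2
-1
dpos [ 0.3568 -0.9336 -0.055 ] drot/pi [0.0007 0.0005 0.6657] deg 119.8
```

>>> {"method": "play_rows", "body": {
  "targets": [
    {"delta_pos": [0.34,-0.36,0],"delta_rot": [0,0,-0.1],"claw": 60},
    {"delta_pos": [0.34,-0.36,0],"delta_rot": [0,0,-0.1],"claw": 60},
    {"delta_pos": [0.34,-0.36,0],"delta_rot": [0,0,-0.1],"claw": 60},
    {"delta_pos": [0.34,-0.36,0],"delta_rot": [0,0,-0.1],"claw": 60},
    {"delta_pos": [0.34,-0.36,0],"delta_rot": [0,0,-0.2],"claw": 60},
    {"delta_pos": [0.34,-0.36,0],"delta_rot": [0,0,-0.2],"claw": 60},
    {"delta_pos": [0.34,-0.36,0],"delta_rot": [0,0,-0.2],"claw": 60},
    {"delta_pos": [0.34,-0.36,0],"delta_rot": [0,0,-0.2],"claw": 60},
    {"delta_pos": [0.34,-0.36,0],"delta_rot": [0,0,-0.3],"claw": 60},
    {"delta_pos": [0.34,-0.36,0],"delta_rot": [0,0,-0.3],"claw": 60},
    {"delta_pos": [0.34,-0.36,0],"delta_rot": [0,0,-0.3343],"claw": 60},
    {"delta_pos": [0.34,-0.36,0],"delta_rot": [0,0,-0.3343],"claw": 60},
    {"delta_pos": [0.357,-0.9336,-0.055],"delta_rot": [0,0,-0.3343],"claw": 60},
    {"delta_pos": [0.357,-0.9336,-0.055],"delta_rot": [0,0,-0.3343],"claw": 60},
    {"delta_pos": [0.357,-0.9336,-0.055],"delta_rot": [0,0,-0.3343],"claw": 60},
    {"delta_pos": [0.357,-0.9336,-0.055],"delta_rot": [0,0,-0.3343],"claw": 60},
    {"delta_pos": [0.357,-0.9336,-0.055],"delta_rot": [0,0,-0.3343],"claw": 60},
    {"delta_pos": [0.357,-0.9336,-0.055],"delta_rot": [0,0,-0.3343],"claw": 60},
    {"delta_pos": [0.357,-0.9336,-0.055],"delta_rot": [0,0,-0.3343],"claw": 60},
    {"delta_pos": [0.357,-0.9336,-0.055],"delta_rot": [0,0,-0.3343],"claw": 60}
  ]
}}

```text
time: 1.77
eef_pos: [0.5033, -0.0369, 0.2228]
tcp_rot: [0.422, 0.568, -0.423, 0.566]
contact_force: [2.1, -0.1, -0.1]
opening: 0.707
```

```bash
python3 - <<'E'
from h import *
print(ctrl.get_state()["qpos"]);go([.511,-.277,.15],pose(np.radians(-73.4),0)[0])
E
```

```text
[-0.2741 -0.0616  2.0198 -0.0009  1.1856 -0.5636]
dpos [ 0.0077 -0.2401 -0.0728] drot/pi [ 0.0001 -0.0008 -0.    ] deg 0.1
```

>>> {"method": "play_rows", "body": {
  "targets": [
    {"delta_pos": [0.0077,-0.24,-0.06],"delta_rot": [0,-0.0008,0],"claw": 60},
    {"delta_pos": [0.0077,-0.24,-0.06],"delta_rot": [0,-0.0008,0],"claw": 60},
    {"delta_pos": [0.0077,-0.24,-0.06],"delta_rot": [0,-0.0008,0],"claw": 60},
    {"delta_pos": [0.0077,-0.24,-0.06],"delta_rot": [0,-0.0008,0],"claw": 60},
    {"delta_pos": [0.0077,-0.24,-0.06],"delta_rot": [0,-0.0008,0],"claw": 60},
    {"delta_pos": [0.0077,-0.24,-0.06],"delta_rot": [0,-0.0008,0],"claw": 60},
    {"delta_pos": [0.0077,-0.24,-0.0728],"delta_rot": [0,-0.0008,0],"claw": 60},
    {"delta_pos": [0.0077,-0.24,-0.0728],"delta_rot": [0,-0.0008,0],"claw": 60},
    {"delta_pos": [0.0077,-0.24,-0.0728],"delta_rot": [0,-0.0008,0],"claw": 60}
  ]
}}

```text
time: 2.52
eef_pos: [0.51, -0.276, 0.1484]
tcp_rot: [0.423, 0.568, -0.423, 0.565]
contact_force: [0.2, 0.3, -0.4]
opening: 0.709
```

```bash
python3 - <<'E'
from h import *
go([.511,-.277,.071],pose(np.radians(-73.4),0)[0])
s=ctrl.read_camera("side");a=ctrl.read_camera("top")
p=np.zeros((400,800,3),np.uint8);p[:,:400]=cv2.resize(s[100:200,240:340],(400,400));p[:,400:]=cv2.resize(a[150:250,300:400],(400,400));cv2.imwrite("pics/g1.png",p)
E
```

```text
dpos [ 0.001  -0.001  -0.0774] drot/pi [-0.0008 -0.0009  0.0002] deg 0.2
```

View pics/g1.png

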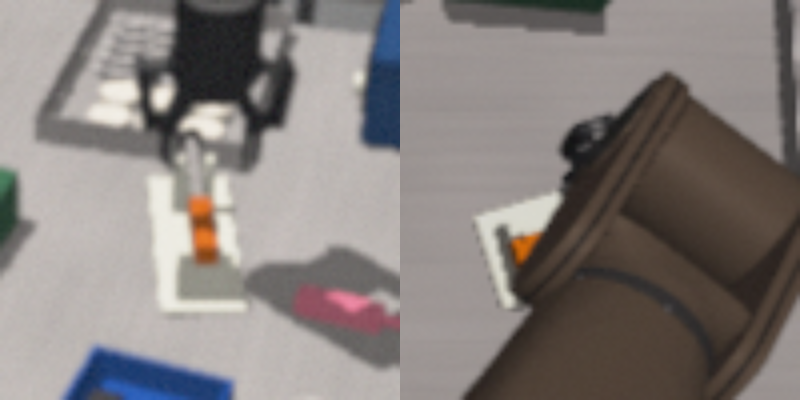

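The picture shows the open gripper straddling the orange handle (side px ~(290,155)) in line with the rod. Descending and gripping.

>>> {"method": "play_rows", "body": {
  "targets": [
    {"delta_pos": [0.001,-0.001,-0.03],"delta_rot": [0,0,0],"claw": 60},
    {"delta_pos": [0.001,-0.001,-0.055],"delta_rot": [0,0,0],"claw": 60},
    {"delta_pos": [0.001,-0.001,-0.07],"delta_rot": [0,0,0],"claw": 60},
    {"delta_pos": [0.001,-0.001,-0.0774],"delta_rot": [0,0,0],"claw": 60},
    {"delta_pos": [0.001,-0.001,-0.0774],"delta_rot": [0,0,0],"claw": 60},
    {"delta_pos": [0.001,-0.001,-0.0774],"delta_rot": [0,0,0],"claw": 35},
    {"delta_pos": [0.001,-0.001,-0.0774],"delta_rot": [0,0,0],"claw": 25},
    {"delta_pos": [0.001,-0.001,-0.0774],"delta_rot": [0,0,0],"claw": 15},
    {"delta_pos": [0.001,-0.001,-0.0774],"delta_rot": [0,0,0],"claw": 10},
    {"delta_pos": [0.001,-0.001,-0.0774],"delta_rot": [0,0,0],"claw": 10},
    {"delta_pos": [0.001,-0.001,-0.0774],"delta_rot": [0,0,0],"claw": 10},
    {"delta_pos": [0.001,-0.001,-0.0774],"delta_rot": [0,0,0],"claw": 10},
    {"delta_pos": [0.001,-0.001,-0.0774],"delta_rot": [0,0,0],"claw": 10}
  ],
  "newtons": 80
}}

```text
time: 3.7
eef_pos: [0.5134, -0.2773, 0.075]
tcp_rot: [0.422, 0.566, -0.422, 0.568]
contact_force: [-0.6, 2.3, 6.3]
opening: 0.238
```

```bash
python3 - <<'E'
from h import *
s=ctrl.get_state();print(s["eef_pos"],s["opening"]*85.4,s["contact_force"])
y=np.radians(-96.5)
r,d=pose(y,np.radians(30));X=r.as_matrix()[:,0];print(d,X)
m=np.array([.530,.1165,.125])
for t in(-.06,):  # tip 60 before mouth
    grip=m+d*(t-.160);tcp=grip-.011*X;print(t,tcp);go(tcp,r)
E
```

```text
[ 0.5134 -0.2773  0.075 ] 20.342017047769488 [-0.6358  2.2783  6.2723]
[-0.098  -0.8605 -0.5   ] [ 0.0566  0.4968 -0.866 ]
-0.06 [0.5509 0.3003 0.2445]
dpos [0.0376 0.5777 0.1695] drot/pi [ 0.1678  0.0157 -0.1255] deg 37.8
```

>>> {"method": "play_rows", "body": {
  "targets": [
    {"delta_pos": [0,0,0.02],"delta_rot": [0,0,0],"claw": 10},
    {"delta_pos": [0,0,0.05],"delta_rot": [0,0,0],"claw": 10},
    {"delta_pos": [0,0,0.08],"delta_rot": [0,0,0],"claw": 10},
    {"delta_pos": [0,0,0.1],"delta_rot": [0,0,0],"claw": 10},
    {"delta_pos": [0,0,0.12],"delta_rot": [0,0,0],"claw": 10},
    {"delta_pos": [0,0,0.12],"delta_rot": [0,0,0],"claw": 10},
    {"delta_pos": [0,0,0.12],"delta_rot": [0,0,0],"claw": 10}
  ]
}}

```text
time: 4.28
eef_pos: [0.5136, -0.2777, 0.1958]
tcp_rot: [0.422, 0.565, -0.422, 0.569]
contact_force: [0.1, -0.7, -1.9]
opening: 0.239
```

```bash
python3 - <<'E'
from h import *
s=ctrl.get_state();print(s["eef_pos"],s["opening"]*85.4,s["contact_force"],s["wrist_torque"])
s=ctrl.read_camera("side");a=ctrl.read_camera("top")
cv2.imwrite("pics/s2.png",s);cv2.imwrite("pics/t2.png",a)
p=np.zeros((400,800,3),np.uint8);p[:,:400]=cv2.resize(s[80:180,230:330],(400,400));p[:,400:]=cv2.resize(a[150:250,300:400],(400,400));cv2.imwrite("pics/g2.png",p)
E
```

```text
[ 0.5136 -0.2777  0.1958] 20.439620454738805 [ 0.116  -0.6804 -1.9074] [0.0548 0.0672 0.0213]
```

View pics/g2.png

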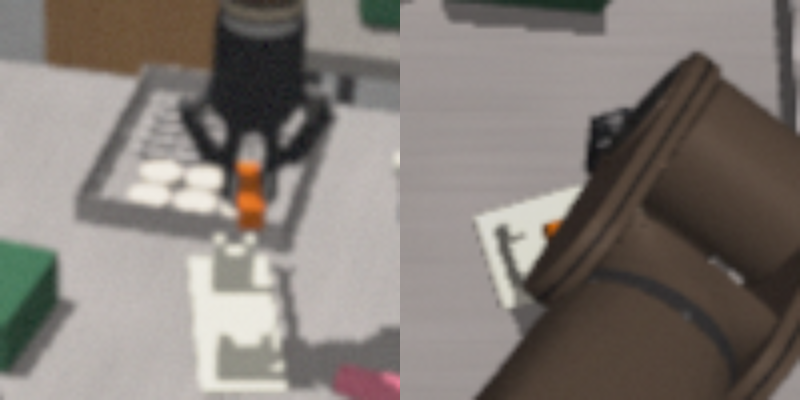

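```bash
python3 - <<'E'
from h import *
s=cv2.imread("pics/s2.png")
m=cv2.inRange(cv2.cvtColor(s,cv2.COLOR_BGR2HSV),(4,150,80),(16,255,255));m[:115]=0;m[145:]=0;m[:,:280]=0;m[:,305:]=0
for r in range(117,142):
    c=np.flatnonzero(m[r]); 
    if len(c):print(r,c.min(),c.max(),s[r,c].mean(0).round())
for p in((292.5,127.5),(292.5,133),(292.5,137)):
    o,d=ray("side",p);t=(-.239-o[1])/d[1];print(p,o+t*d)
for dz in(.011,.015):
  for z in(-.011,0,.011): print(dz,z,proj("side",[.5025,-.2393,.1958-dz+z]))
E
```

```text
121 289 293 [ 69. 131. 212.]
122 289 294 [ 47. 107. 199.]
123 290 294 [ 33.  86. 168.]
124 290 294 [ 29.  69. 129.]
125 290 294 [ 31.  65. 120.]
126 290 294 [ 28.  66. 121.]
127 290 294 [ 30.  72. 136.]
128 290 294 [ 37.  92. 177.]
129 289 295 [ 44. 103. 195.]
130 289 295 [ 45. 111. 209.]
131 289 295 [ 47. 111. 210.]
132 290 295 [ 40.  98. 187.]
133 290 294 [ 33.  79. 147.]
134 290 294 [ 30.  72. 134.]
135 290 294 [ 27.  69. 132.]
136 291 294 [ 41.  72. 130.]
(292.5, 127.5) [ 0.5063 -0.239   0.2072]
(292.5, 133) [ 0.505  -0.239   0.1859]
(292.5, 137) [ 0.5041 -0.239   0.1701]
0.011 -0.011 [[293.029  136.0973]]
0.011 0 [[293.2244 133.3318]]
0.011 0.011 [[293.4218 130.5377]]
0.015 -0.011 [[292.9584 137.0959]]
0.015 0 [[293.1531 134.3407]]
0.015 0.011 [[293.3498 131.5571]]
```

```bash
cat >>h.py <<'E'
OFF=.014;MOUTH=np.array([.530,.1165,.125]);YAW=-96.5
def bar(t,pitch=30): # tip at t past mouth
    r,d=pose(np.radians(YAW),np.radians(pitch));return MOUTH+d*(t-.160)-OFF*r.as_matrix()[:,0],r
E
python3 - <<'E'
from h import *
p,r=bar(-.06);print(p);go(p,r);go(p+[0,0,.06],pose(np.radians(YAW),0)[0])
E
```

```text
[0.5508 0.2988 0.2471]
dpos [0.0384 0.5755 0.0542] drot/pi [ 0.1669  0.015  -0.1257] deg 37.7
dpos [0.0384 0.5755 0.1142] drot/pi [-0.0002  0.0001 -0.1287] deg 23.2
```

>>> {"method": "play_rows", "body": {
  "targets": [
    {"delta_pos": [0,0.02,0.04],"delta_rot": [0,0,-0.03],"claw": 10},
    {"delta_pos": [0.01,0.05,0.08],"delta_rot": [0,0,-0.06],"claw": 10},
    {"delta_pos": [0.01,0.09,0.1],"delta_rot": [0,0,-0.09],"claw": 10},
    {"delta_pos": [0.02,0.13,0.114],"delta_rot": [0,0,-0.12],"claw": 10},
    {"delta_pos": [0.02,0.17,0.114],"delta_rot": [0,0,-0.1287],"claw": 10},
    {"delta_pos": [0.02,0.21,0.114],"delta_rot": [0,0,-0.1287],"claw": 10},
    {"delta_pos": [0.03,0.25,0.114],"delta_rot": [0,0,-0.1287],"claw": 10},
    {"delta_pos": [0.03,0.29,0.114],"delta_rot": [0,0,-0.1287],"claw": 10},
    {"delta_pos": [0.03,0.33,0.114],"delta_rot": [0,0,-0.1287],"claw": 10},
    {"delta_pos": [0.03,0.37,0.114],"delta_rot": [0,0,-0.1287],"claw": 10},
    {"delta_pos": [0.038,0.41,0.114],"delta_rot": [0,0,-0.1287],"claw": 10},
    {"delta_pos": [0.038,0.45,0.114],"delta_rot": [0,0,-0.1287],"claw": 10},
    {"delta_pos": [0.038,0.49,0.114],"delta_rot": [0,0,-0.1287],"claw": 10},
    {"delta_pos": [0.038,0.53,0.114],"delta_rot": [0,0,-0.1287],"claw": 10},
    {"delta_pos": [0.038,0.56,0.114],"delta_rot": [0,0,-0.1287],"claw": 10},
    {"delta_pos": [0.038,0.575,0.114],"delta_rot": [0,0,-0.1287],"claw": 10},
    {"delta_pos": [0.038,0.575,0.114],"delta_rot": [0,0,-0.1287],"claw": 10},
    {"delta_pos": [0.038,0.575,0.114],"delta_rot": [0,0,-0.1287],"claw": 10}
  ]
}}

```text
time: 5.88
eef_pos: [0.5499, 0.2982, 0.3047]
tcp_rot: [-0.526, -0.471, 0.528, -0.471]
contact_force: [-0.1, 0.1, -1.1]
opening: 0.239
```

```bash
python3 - <<'E'
from h import *
s=ctrl.get_state();print(s["qpos"],s["eef_pos"])
go(*bar(-.06))
E
```

```text
[ 0.3351  0.1473  1.6515 -0.0006  1.3457  0.4474] [0.5499 0.2982 0.3047]
dpos [ 0.0009  0.0007 -0.0576] drot/pi [ 0.1661 -0.0196 -0.0006] deg 30.1
```

>>> {"method": "play_rows", "body": {
  "targets": [
    {"delta_pos": [0,0,0],"delta_rot": [0.035,-0.004,0],"claw": 10},
    {"delta_pos": [0,0,-0.01],"delta_rot": [0.07,-0.008,0],"claw": 10},
    {"delta_pos": [0,0,-0.02],"delta_rot": [0.105,-0.012,0],"claw": 10},
    {"delta_pos": [0,0,-0.03],"delta_rot": [0.14,-0.016,0],"claw": 10},
    {"delta_pos": [0,0,-0.045],"delta_rot": [0.1661,-0.0196,-0.0006],"claw": 10},
    {"delta_pos": [0.0009,0.0007,-0.0576],"delta_rot": [0.1661,-0.0196,-0.0006],"claw": 10},
    {"delta_pos": [0.0009,0.0007,-0.0576],"delta_rot": [0.1661,-0.0196,-0.0006],"claw": 10},
    {"delta_pos": [0.0009,0.0007,-0.0576],"delta_rot": [0.1661,-0.0196,-0.0006],"claw": 10},
    {"delta_pos": [0.0009,0.0007,-0.0576],"delta_rot": [0.1661,-0.0196,-0.0006],"claw": 10}
  ]
}}

```text
time: 6.63
eef_pos: [0.5516, 0.299, 0.2484]
tcp_rot: [0.646, 0.576, -0.373, 0.334]
contact_force: [0.3, 0.7, -1.9]
opening: 0.236
```

```bash
python3 - <<'E'
from h import *
go(*bar(-.06));st=ctrl.get_state();print(st["qpos"])
s=ctrl.read_camera("side");a=ctrl.read_camera("top")
cv2.imwrite("pics/s3.png",s);cv2.imwrite("pics/t3.png",a)
def L(im,x,y,w=80): return cv2.resize(im[y:y+w,x:x+w],(400,400),interpolation=cv2.INTER_CUBIC)
cv2.imwrite("pics/g3.png",np.hstack([L(s,210,160,100),L(a,160,160)]))
# predicted points
r=R.from_quat(st["tcp_rot"]).as_matrix();d=np.cross(r[:,0],r[:,1]);d=d if d[1]<0 else -d
g=st["eef_pos"]+OFF*r[:,0]
for n in("side","top"):
    print(n,"tip",proj(n,g+.16*d),"shaft start",proj(n,g+.04*d),"mouth",proj(n,MOUTH))
print(g+.16*d,d)
E
```

```text
dpos [-0.0008 -0.0001 -0.0012] drot/pi [ 0.0003  0.0006 -0.    ] deg 0.1
[0.1575 0.0917 1.873  0.5712 1.0957 0.0242]
side tip [[249.8409 217.9422]] shaft start [[233.1364 227.6635]] mouth [[257.3338 214.2043]]
top tip [[187.9751 197.4625]] shaft start [[143.91   190.4207]] mouth [[208.1343 201.0957]]
[0.5369 0.1682 0.1563] [-0.097  -0.8609 -0.4994]
```

View pics/g3.png

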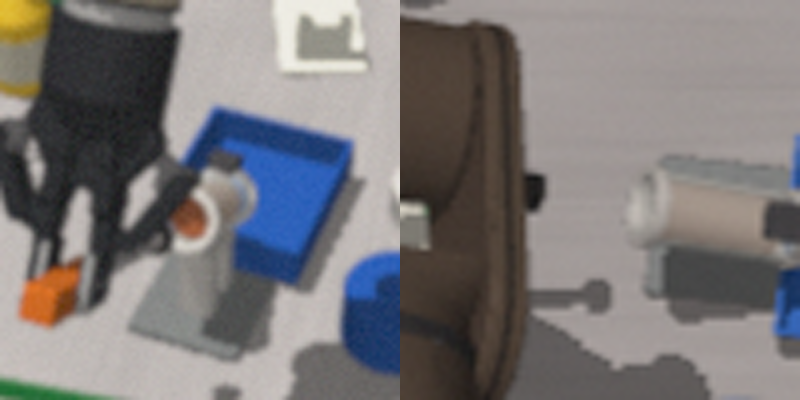

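```bash
sed -i 's/MOUTH=np.array.*;YAW/MOUTH=np.array([.529,.1168,.1242]);YAW/' h.py; python3 - <<'E'
from h import *
for t in(-.06,-.01,.01): go(*bar(t))
E
```

```text
dpos [-0.0019 -0.0003 -0.0026] drot/pi [ 0.0001  0.001  -0.0003] deg 0.2
dpos [-0.0068 -0.0433 -0.0276] drot/pi [ 0.0001  0.001  -0.0003] deg 0.2
dpos [-0.0087 -0.0606 -0.0376] drot/pi [ 0.0001  0.001  -0.0003] deg 0.2
```

>>> {"method": "play_rows", "body": {
  "targets": [
    {"delta_pos": [-0.0019,-0.0003,-0.0026],"delta_rot": [0,0.001,0],"claw": 10},
    {"delta_pos": [-0.003,-0.013,-0.0101],"delta_rot": [0,0.001,0],"claw": 10},
    {"delta_pos": [-0.0045,-0.026,-0.0176],"delta_rot": [0,0.001,0],"claw": 10},
    {"delta_pos": [-0.0058,-0.036,-0.0233],"delta_rot": [0,0.001,0],"claw": 10},
    {"delta_pos": [-0.0068,-0.0433,-0.0276],"delta_rot": [0,0.001,0],"claw": 10},
    {"delta_pos": [-0.0078,-0.052,-0.0326],"delta_rot": [0,0.001,0],"claw": 10},
    {"delta_pos": [-0.0082,-0.0563,-0.0351],"delta_rot": [0,0.001,0],"claw": 10},
    {"delta_pos": [-0.0082,-0.0563,-0.0351],"delta_rot": [0,0.001,0],"claw": 10},
    {"delta_pos": [-0.0082,-0.0563,-0.0351],"delta_rot": [0,0.001,0],"claw": 10}
  ]
}}

```text
time: 7.48
eef_pos: [0.5436, 0.2431, 0.214]
tcp_rot: [0.646, 0.577, -0.373, 0.333]
contact_force: [-0.0, -0.2, -1.1]
opening: 0.235
```

```bash
python3 - <<'E'
from h import *
for t in(.005,.05,.11): go(*bar(t))
s=ctrl.read_camera("side");a=ctrl.read_camera("top")
cv2.imwrite("pics/s4.png",s);cv2.imwrite("pics/t4.png",a)
def L(im,x,y,w=80): return cv2.resize(im[y:y+w,x:x+w],(400,400),interpolation=cv2.INTER_CUBIC)
cv2.imwrite("pics/g4.png",np.hstack([L(s,220,170,80),L(a,180,165,70)]))
E
```

```text
dpos [-0.0002  0.0002 -0.0002] drot/pi [-0.     -0.     -0.0001] deg 0.0
dpos [-0.0046 -0.0386 -0.0227] drot/pi [-0.     -0.     -0.0001] deg 0.0
dpos [-0.0105 -0.0902 -0.0527] drot/pi [-0.     -0.     -0.0001] deg 0.0
```

View pics/g4.png

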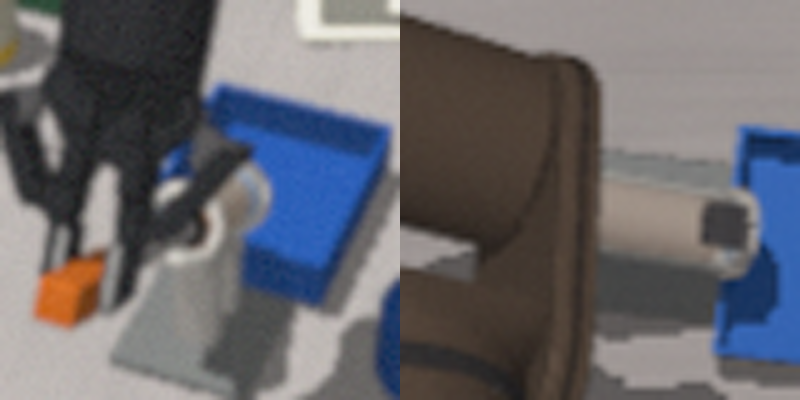

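The disc sits inside the mouth (side px ~(258,215)) with no contact force. Pushing.

>>> {"method": "play_rows", "body": {
  "targets": [
    {"delta_pos": [-0.0008,-0.0067,-0.004],"delta_rot": [0,0,0],"claw": 10},
    {"delta_pos": [-0.0014,-0.012,-0.0072],"delta_rot": [0,0,0],"claw": 10},
    {"delta_pos": [-0.002,-0.017,-0.0101],"delta_rot": [0,0,0],"claw": 10},
    {"delta_pos": [-0.0027,-0.022,-0.013],"delta_rot": [0,0,0],"claw": 10},
    {"delta_pos": [-0.0033,-0.027,-0.0159],"delta_rot": [0,0,0],"claw": 10},
    {"delta_pos": [-0.004,-0.033,-0.0194],"delta_rot": [0,0,0],"claw": 10},
    {"delta_pos": [-0.0046,-0.0386,-0.0227],"delta_rot": [0,0,0],"claw": 10},
    {"delta_pos": [-0.0046,-0.0386,-0.0227],"delta_rot": [0,0,0],"claw": 10}
  ]
}}

```text
time: 8.25
eef_pos: [0.5398, 0.2052, 0.1929]
tcp_rot: [0.647, 0.577, -0.371, 0.333]
contact_force: [1.2, 2.3, 1.2]
opening: 0.241
```

```bash
python3 - <<'E'
from h import *
for t in(.05,.08,.11): go(*bar(t))
s=ctrl.get_state();print(s["contact_force"],s["wrist_torque"],s["qpos"])
E
```

```text
dpos [-0.0008 -0.0007 -0.0016] drot/pi [-0.0008  0.001  -0.0002] deg 0.2
dpos [-0.0038 -0.0265 -0.0166] drot/pi [-0.0008  0.001  -0.0002] deg 0.2
dpos [-0.0067 -0.0523 -0.0316] drot/pi [-0.0008  0.001  -0.0002] deg 0.2
[1.1706 2.2797 1.2485] [ 0.2084 -0.2027  0.0706] [-0.0145  0.0773  1.9988  0.5993  1.0885 -0.1933]
```

>>> {"method": "play_rows", "body": {
  "targets": [
    {"delta_pos": [-0.0013,-0.006,-0.0045],"delta_rot": [0,0.001,0],"claw": 10},
    {"delta_pos": [-0.002,-0.012,-0.008],"delta_rot": [0,0.001,0],"claw": 10},
    {"delta_pos": [-0.0028,-0.018,-0.0116],"delta_rot": [0,0.001,0],"claw": 10},
    {"delta_pos": [-0.0035,-0.0235,-0.0148],"delta_rot": [0,0.001,0],"claw": 10},
    {"delta_pos": [-0.0041,-0.029,-0.018],"delta_rot": [0,0.001,0],"claw": 10},
    {"delta_pos": [-0.0048,-0.035,-0.0215],"delta_rot": [0,0.001,0],"claw": 10},
    {"delta_pos": [-0.0054,-0.041,-0.025],"delta_rot": [0,0.001,0],"claw": 10},
    {"delta_pos": [-0.0061,-0.047,-0.0285],"delta_rot": [0,0.001,0],"claw": 10},
    {"delta_pos": [-0.0067,-0.0523,-0.0316],"delta_rot": [0,0.001,0],"claw": 10},
    {"delta_pos": [-0.0067,-0.0523,-0.0316],"delta_rot": [0,0.001,0],"claw": 10},
    {"delta_pos": [-0.0067,-0.0523,-0.0316],"delta_rot": [0,0.001,0],"claw": 10}
  ]
}}

```text
time: 9.17
eef_pos: [0.536, 0.1595, 0.1697]
tcp_rot: [0.652, 0.58, -0.365, 0.326]
contact_force: [-0.2, 25.4, 19.6]
opening: 0.237
```

```bash
python3 - <<'E'
from h import *
for t in(.06,.11,.115): go(*bar(t))
s=ctrl.get_state();print(s["contact_force"],s["wrist_torque"],s["qpos"])
s=ctrl.read_camera("side");a=ctrl.read_camera("top")
cv2.imwrite("pics/s5.png",s);cv2.imwrite("pics/t5.png",a)
def L(im,x,y,w=80): return cv2.resize(im[y:y+w,x:x+w],(400,400),interpolation=cv2.INTER_CUBIC)
cv2.imwrite("pics/g5.png",np.hstack([L(s,220,170,80),L(a,210,165,80)]))
E
```

```text
dpos [0.002  0.0364 0.0166] drot/pi [-0.008   0.0015  0.0008] deg 1.5
dpos [-0.0029 -0.0066 -0.0084] drot/pi [-0.008   0.0015  0.0008] deg 1.5
dpos [-0.0034 -0.011  -0.0109] drot/pi [-0.008   0.0015  0.0008] deg 1.5
[-0.2363 25.4009 19.571 ] [ 4.2212  0.1669 -0.1463] [-0.1111  0.0888  2.0398  0.6261  1.0985 -0.3121]
```

View pics/g5.png

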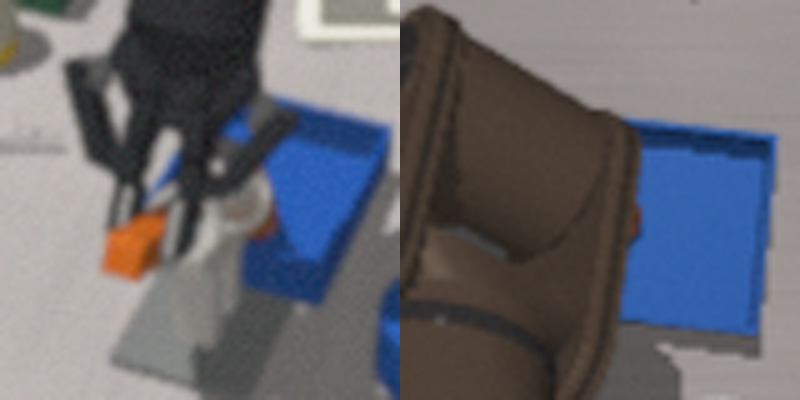

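```bash
python3 - <<'E'
from h import *
for n,ts in(("s4",.005),("s5",.10)):
    s=cv2.imread(f"pics/{n}.png")
    m,c,k=comp(s,(4,170,120),(16,255,255),(240,222),25);x,y,w,h=cv2.boundingRect(m);print(n,c,k,(x,y,w,h))
st=ctrl.get_state();r=R.from_quat(st["tcp_rot"]).as_matrix();d=np.cross(r[:,0],r[:,1]);d=d if d[1]<0 else -d
def corners(tcp,r,d): 
    g=tcp+OFF*r[:,0];return np.array([g-.04*d+a*.011*r[:,0]+b*.011*r[:,1] for a in(1,-1) for b in(1,-1)])
print("pred s5",proj("side",corners(st["eef_pos"],r,d)))
p,rr=bar(.005);rr2=rr.as_matrix();dd=np.cross(rr2[:,0],rr2[:,1]);dd=dd if dd[1]<0 else -dd
print("pred s4",proj("side",corners(np.array([.5436,.2431,.214]),rr2,dd)))
print("tip est",st["eef_pos"]+OFF*r[:,0]+.16*d,"t",d@(st["eef_pos"]+OFF*r[:,0]+.16*d-MOUTH), d)
print("exit",MOUTH+.1*dd,"bolus front edge top px y:",onz("top",(257.2,209.5),.05))
a=cv2.imread("pics/t5.png");print(a[205:214,252:262,2]); print("s red")
E
```

```text
s4 [233.2427 227.5922] 103 (228, 222, 12, 13)
s5 [246.3864 218.3864] 88 (241, 213, 12, 12)
pred s5 [[240.247  222.7484]
 [247.9434 225.0057]
 [241.8676 214.7814]
 [249.6024 217.0004]]
pred s4 [[226.5046 232.8037]
 [234.8157 235.3044]
 [228.1054 224.1978]
 [236.465  226.6549]]
tip est [0.5212 0.0312 0.0742] t 0.09938981396621858 [-0.0973 -0.8478 -0.5213]
exit [0.5192 0.0308 0.0742] bolus front edge top px y: [ 0.5118 -0.0239  0.05  ]
[[77 69 53 58 73 67 55 53 54 54]
 [77 65 53 60 71 75 66 53 54 52]
 [76 65 54 63 77 81 68 55 54 52]
 [71 59 55 68 78 78 65 52 53 54]
 [72 57 53 71 79 73 61 53 55 53]
 [71 57 60 73 86 71 47 52 51 52]
 [70 55 60 74 83 65 42 52 53 50]
 [70 54 58 70 57 36 46 52 54 50]
 [66 51 61 62 41 47 51 51 51 52]]
s red
```

```bash
python3 - <<'E'
from h import *
for t in(.085,.06): go(*bar(t))
E
```

```text
dpos [-0.0003  0.0148  0.0042] drot/pi [-0.0078  0.0015  0.0006] deg 1.4
dpos [0.0021 0.0363 0.0167] drot/pi [-0.0078  0.0015  0.0006] deg 1.4
```

>>> {"method": "play_rows", "body": {
  "targets": [
    {"delta_pos": [-0.0003,0.0075,0.002],"delta_rot": [-0.004,0.001,0],"claw": 10},
    {"delta_pos": [-0.0003,0.0148,0.0042],"delta_rot": [-0.0078,0.0015,0],"claw": 10},
    {"delta_pos": [-0.0003,0.0148,0.0042],"delta_rot": [-0.0078,0.0015,0],"claw": 10},
    {"delta_pos": [-0.0003,0.0148,0.0042],"delta_rot": [-0.0078,0.0015,0],"claw": 10}
  ]
}}

```text
time: 9.6
eef_pos: [0.5349, 0.1741, 0.1728]
tcp_rot: [0.646, 0.576, -0.374, 0.333]
contact_force: [-0.5, 0.7, -1.6]
opening: 0.235
```

```bash
cat >>h.py <<'E'
def reds(tag):
    for n,(x,y,w,h) in(("top",(232,185,60,50)),("side",(240,180,70,60))):
        im=ctrl.read_camera(n);cv2.imwrite(f"pics/{n}_{tag}.png",im);H=cv2.cvtColor(im,cv2.COLOR_BGR2HSV)
        m=cv2.inRange(H,(0,90,40),(14,255,255));m[:y]=0;m[y+h:]=0;m[:,:x]=0;m[:,x+w:]=0
        k,l,s,c=cv2.connectedComponentsWithStats(m)
        print(n,[(s[i].tolist(),c[i].round(1).tolist()) for i in range(1,k) if s[i,4]>4])
E
python3 - <<'E'
from h import *
s=ctrl.get_state();print(s["contact_force"],s["wrist_torque"],s["opening"])
go(*bar(.085));reds("6")
E
```

```text
[-0.512   0.7456 -1.5597] [-0.2002  0.0773  0.0179] 0.23521723175505774
dpos [0.0007 0.0003 0.0011] drot/pi [ 0.0003 -0.0004  0.0004] deg 0.1
top [([247, 203, 9, 10, 79], [250.9, 207.9])]
side [([240, 214, 12, 15, 134], [245.5, 221.4]), ([271, 214, 3, 3, 5], [272.2, 215.2])]
```

```bash
python3 - <<'E'
from h import *
s=cv2.imread("pics/side_6.png");a=cv2.imread("pics/top_6.png")
def L(im,x,y,w=80): return cv2.resize(im[y:y+w,x:x+w],(400,400),interpolation=cv2.INTER_CUBIC)
cv2.imwrite("pics/g6.png",np.hstack([L(s,240,175,60),L(a,225,180,60)]))
E
```

```text
(no output)
```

View pics/g6.png

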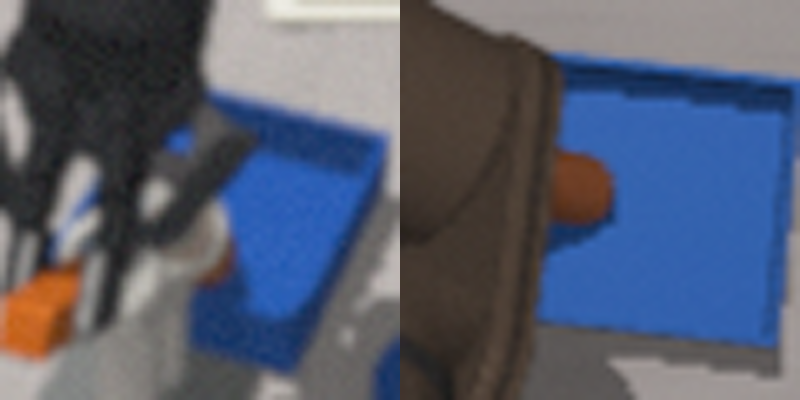

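```bash
python3 - <<'E'
from h import *
for p in((272.2,215.2),(274.5,214),(271,218)):
    o,d=ray("side",p)
    for y in(0.,-.02): print(p,y,o+(y-o[1])/d[1]*d)
print(proj("side",MOUTH+.1*pose(np.radians(YAW),np.radians(30))[1]))
s=cv2.imread("pics/side_6.png");print(s[208:224,262:280,2]);print(s[208:224,262:280,0])
E
```

```text
(272.2, 215.2) 0.0 [0.5122 0.     0.0192]
(272.2, 215.2) -0.02 [ 0.5166 -0.02   -0.0002]
(274.5, 214) 0.0 [0.5048 0.     0.0264]
(274.5, 214) -0.02 [ 0.509  -0.02    0.0071]
(271, 218) 0.0 [0.5158 0.     0.0057]
(271, 218) -0.02 [ 0.5203 -0.02   -0.014 ]
[[268.0763 208.4306]]
[[ 65  60  41  44  41  48  62  93 116 136 157 157  96  48  38  45  48  44]
 [ 47  45  37  49  48  56  80 100 120 133 150 151 100  53  50  44  42  47]
 [ 51  45  46  54  56  78  92 106 119 125 143 142  99  59  39  44  51  44]
 [ 68  53  60  71  87  93 105 116 117 124 131 124  89  63  49  48  47  47]
 [100  91  92 100 104 111 110 118 115 125 129 112  87  66  54  48  44  46]
 [136 130 117 117 119 118 119 121 121 126 119  97  87  65  46  49  37  43]
 [160 157 141 141 142 136 130 125 126 122 111  91  76  59  41  44  49  45]
 [176 161 147 147 151 140 129 122 117 107  94  83  67  51  39  43  40  47]
 [183 162 140 136 131 121 116 111 101  91  88  73  57  34  38  35  45  41]
 [182 155 131 118 114 111 100  87  75  68  64  55  39  31  33  36  38  41]
 [175 140 119 111 109 108  91  70  48  51  40  32  28  24  31  40  44  45
[... 878 characters left out ...]
 70 117 156 177 185 186]
 [169 154 139 138 141 130 121 110  98  79  53  52  72 105 137 165 179 184]
 [173 151 132 129 125 113 105  91  71  54  55  67  89 102 130 159 181 181]
 [172 148 125 112 109 104  91  78  66  56  72  88  99 106 123 159 176 181]
 [165 133 113 106 104 103  96  95  87  88  90  98  98 100 111 148 177 185]
 [144 121 106 102 104 104 102 102 102 104 102 104 105 105 119 146 175 184]
 [125 112 104 106 104 102 101 106 105 105 102 105 104 116 132 155 175 181]
 [113 107 107 109 104 104 103 105 106 105 104 101 106 119 129 146 161 169]
 [105 106 106 113 111 103 107 106 105 103 106 105 103 108 112 121 133 140]
 [104 107 112 117 114 107 104 102 103 107 105 101 103 102 109 108 114 118]]
```

```bash
python3 - <<'E'
from h import *
for t in(-.03,): go(*bar(t))
E
```

```text
dpos [0.0118 0.0998 0.0587] drot/pi [ 0.0002 -0.0006  0.0008] deg 0.2
```

>>> {"method": "play_rows", "body": {
  "targets": [
    {"delta_pos": [0.0022,0.0132,0.0087],"delta_rot": [0,0,0],"claw": 10},
    {"delta_pos": [0.0036,0.0262,0.0162],"delta_rot": [0,0,0],"claw": 10},
    {"delta_pos": [0.0051,0.0392,0.0237],"delta_rot": [0,0,0],"claw": 10},
    {"delta_pos": [0.0073,0.0592,0.0353],"delta_rot": [0,0,0],"claw": 10},
    {"delta_pos": [0.0095,0.0792,0.0468],"delta_rot": [0,0,0],"claw": 10},
    {"delta_pos": [0.0118,0.0998,0.0587],"delta_rot": [0,0,0],"claw": 10},
    {"delta_pos": [0.0118,0.0998,0.0587],"delta_rot": [0,0,0],"claw": 10},
    {"delta_pos": [0.0118,0.0998,0.0587],"delta_rot": [0,0,0],"claw": 10}
  ]
}}

```text
time: 10.37
eef_pos: [0.5471, 0.2731, 0.2314]
tcp_rot: [0.646, 0.576, -0.374, 0.333]
contact_force: [0.3, 0.7, -1.9]
opening: 0.236
```

```bash
python3 - <<'E'
from h import *
s=ctrl.get_state();print(s["contact_force"])
go(*bar(-.03));reds("7")
s=cv2.imread("pics/side_7.png");a=cv2.imread("pics/top_7.png")
def L(im,x,y,w=80): return cv2.resize(im[y:y+w,x:x+w],(400,400),interpolation=cv2.INTER_CUBIC)
cv2.imwrite("pics/g7.png",np.hstack([L(s,235,175,60),L(a,205,180,60)]))
E
```

```text
[ 0.2989  0.6573 -1.893 ]
dpos [-0.0002  0.0002 -0.    ] drot/pi [ 0.0005 -0.0003  0.0004] deg 0.1
top [([242, 202, 15, 11, 125], [248.6, 207.3])]
side [([271, 214, 3, 3, 5], [272.2, 215.2])]
```

View pics/g7.png

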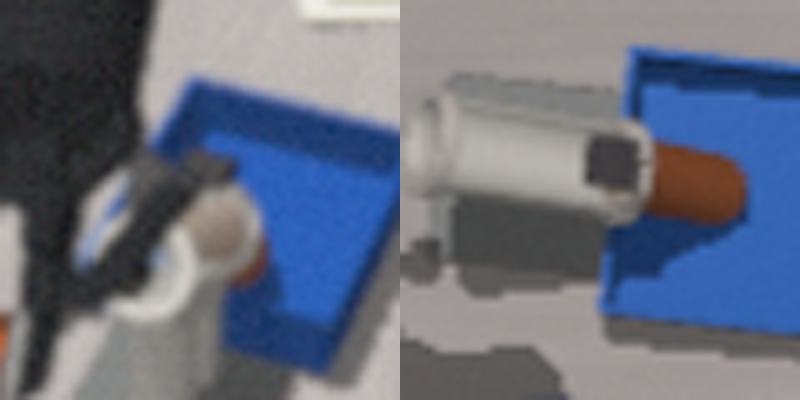

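```bash
python3 - <<'E'
from h import *
def hyp(rear,pitch,name):
    r,d=pose(np.radians(YAW),np.radians(pitch));r=r.as_matrix()
    f=rear+.07*d;a=np.linspace(0,2*np.pi,24,endpoint=False)
    rim=lambda c:np.array([c+.017*(np.cos(t)*r[:,0]+np.sin(t)*r[:,1]) for t in a])
    print(name,"front z min",rim(f)[:,2].min().round(4))
    for n in("top","side"):
        q=proj(n,np.r_[rim(f),rim(rear)]);print(n,"bbox",q.min(0).round(1),q.max(0).round(1),"front",proj(n,f).round(1), "frontbox",q[:24].min(0).round(1),q[:24].max(0).round(1))
r30,d=pose(np.radians(YAW),np.radians(30))
hyp(MOUTH+.082*d,30,"inline .082");hyp(MOUTH+.1*d,30,"inline .1");hyp(MOUTH+.098*d+[0,0,-.002],48,"tilt48")
hyp(MOUTH+.094*d+[0,0,-.002],40,"tilt40")
a=cv2.imread("pics/top_7.png");H=cv2.cvtColor(a,cv2.COLOR_BGR2HSV);m=cv2.inRange(H,(0,90,40),(14,255,255))
for r in range(199,216):print(r,''.join('#' if m[r,c] else '.' for c in range(236,262)))
a=cv2.imread("pics/side_7.png");H=cv2.cvtColor(a,cv2.COLOR_BGR2HSV);m=cv2.inRange(H,(0,60,30),(16,255,255))
for r in range(200,222):print(r,''.join('#' if m[r,c] else '.' for c in range(250,282)))
E
```

```text
inline .082 front z min 0.0335
top bbox [231.1 199.9] [256.8 214.3] front [[254.  208.8]] frontbox [251.2 203.3] [256.8 214.3]
side bbox [261.  200.4] [278. 215.] front [[272.9 205.6]] frontbox [267.8 200.4] [278.  210.8]
inline .1 front z min 0.0245
top bbox [236.4 200.8] [261.9 215.1] front [[259.  209.6]] frontbox [256.2 204.2] [261.9 215.1]
side bbox [262.8 199.5] [279.5 213.9] front [[274.5 204.7]] frontbox [269.5 199.5] [279.5 209.8]
tilt48 front z min 0.0098
top bbox [234.5 200.8] [258.1 214.9] front [[254.1 209.5]] frontbox [250.1 204.2] [258.1 214.9]
side bbox [262.5 203.6] [277.8 217. ] front [[272.7 211.8]] frontbox [267.6 206.6] [277.8 217. ]
tilt40 front z min 0.0172
top bbox [233.9 200.6] [258.6 214.8] front [[255.1 209.4]] frontbox [251.6 204. ] [258.6 214.8]
side bbox [262.2 203.7] [278.2 214.8] front [[273.1 209.1]] frontbox [268.  203.8] [278.2 214.3]
199 ..........................
200 ..........................
201 ..........................
202 .......#####..............
203 .......#########..........
204 .......############.......
205 .......############.......
2
[... 422 characters left out ...]
3 ................................
204 ................................
205 ................................
206 ................................
207 ................................
208 ................................
209 ................................
210 ................................
211 ................................
212 ................................
213 .......................#........
214 .......................#........
215 .....................###........
216 ....................###.........
217 ................................
218 ................................
219 ................................
220 ................................
221 ................................
```

The bolus protrudes (top px (242–257, 202–212)). The side view's bottom row of 217 fits a tilt of about 48° with the nose on the tray floor, so its rear is still caught behind the barrel's lower lip. I'll push again with the rod lower in the bore, so the disc bears on the rear lower edge.

```bash
python3 - <<'E'
from h import *
up=-pose(np.radians(YAW),np.radians(30))[0].as_matrix()[:,0]
for t,h in((0,0),(.05,0),(.07,-.003),(.085,-.005),(.1,-.005),(.118,-.005)):
    p,r=bar(t);print(t,h);go(p+h*up,r)
E
```

```text
0 0
dpos [-0.0026 -0.0247 -0.0136] drot/pi [ 0.0006 -0.0012  0.0009] deg 0.3
0.05 0
dpos [-0.0075 -0.0678 -0.0386] drot/pi [ 0.0006 -0.0012  0.0009] deg 0.3
0.07 -0.003
dpos [-0.0092 -0.0835 -0.0512] drot/pi [ 0.0006 -0.0012  0.0009] deg 0.3
0.085 -0.005
dpos [-0.0106 -0.0954 -0.0604] drot/pi [ 0.0006 -0.0012  0.0009] deg 0.3
0.1 -0.005
dpos [-0.0121 -0.1083 -0.0679] drot/pi [ 0.0006 -0.0012  0.0009] deg 0.3
0.118 -0.005
dpos [-0.0138 -0.1238 -0.0769] drot/pi [ 0.0006 -0.0012  0.0009] deg 0.3
```

>>> {"method": "play_rows", "body": {
  "targets": [
    {"delta_pos": [-0.0013,-0.012,-0.0068],"delta_rot": [0,0,0],"claw": 10},
    {"delta_pos": [-0.0026,-0.0247,-0.0136],"delta_rot": [0,0,0],"claw": 10},
    {"delta_pos": [-0.0041,-0.038,-0.0213],"delta_rot": [0,0,0],"claw": 10},
    {"delta_pos": [-0.0058,-0.053,-0.03],"delta_rot": [0,0,0],"claw": 10},
    {"delta_pos": [-0.0075,-0.0678,-0.0386],"delta_rot": [0,0,0],"claw": 10},
    {"delta_pos": [-0.0092,-0.0835,-0.0512],"delta_rot": [0,0,0],"claw": 10},
    {"delta_pos": [-0.0106,-0.0954,-0.0604],"delta_rot": [0,0,0],"claw": 10},
    {"delta_pos": [-0.0114,-0.102,-0.0642],"delta_rot": [0,0,0],"claw": 10},
    {"delta_pos": [-0.0121,-0.1083,-0.0679],"delta_rot": [0,0,0],"claw": 10},
    {"delta_pos": [-0.0127,-0.1136,-0.071],"delta_rot": [0,0,0],"claw": 10},
    {"delta_pos": [-0.0132,-0.1187,-0.074],"delta_rot": [0,0,0],"claw": 10},
    {"delta_pos": [-0.0138,-0.1238,-0.0769],"delta_rot": [0,0,0],"claw": 10},
    {"delta_pos": [-0.0138,-0.1238,-0.0769],"delta_rot": [0,0,0],"claw": 10},
    {"delta_pos": [-0.0138,-0.1238,-0.0769],"delta_rot": [0,0,0],"claw": 10}
  ],
  "newtons": 110
}}

```text
time: 11.63
eef_pos: [0.5378, 0.1602, 0.1675]
tcp_rot: [0.655, 0.58, -0.362, 0.321]
contact_force: [1.5, 42.4, 30.8]
opening: 0.232
```

```bash
python3 - <<'E'
from h import *
s=ctrl.get_state();print(s["contact_force"],s["wrist_torque"])
go(*bar(.118));go(*bar(.08));reds("8")
E
```

```text
[ 1.4619 42.3763 30.8386] [ 7.1751  0.0589 -0.2146]
dpos [-0.0055 -0.0142 -0.0101] drot/pi [-0.0115  0.0016  0.0027] deg 2.2
dpos [-0.0018  0.0185  0.0089] drot/pi [-0.0115  0.0016  0.0027] deg 2.2
top []
side [([240, 212, 13, 15, 132], [245.9, 219.3]), ([271, 214, 4, 3, 6], [272.5, 215.0])]
```

```bash
python3 - <<'E'
from h import *
r,d=pose(np.radians(YAW),np.radians(30));r=r.as_matrix();a=np.linspace(0,2*np.pi,48,endpoint=False)
for n in("top","side"):
  for t in(0,.1):
    c=MOUTH+t*d
    q=proj(n,np.array([c+.0245*(np.cos(u)*r[:,0]+np.sin(u)*r[:,1]) for u in a]));print(n,t,"ctr",proj(n,c).round(1),q.min(0).round(1),q.max(0).round(1))
T=[onz("top",p,.043) for p in np.array([(558,148),(742,168),(725,328),(541,308)])/4+[100,150]]
print("tray in side pred",proj("side",T).round(1))
print("stand front corners etc",proj("side",[[*(np.array([.529,.1168])+x*np.array(d[:2])/.866+y*r[:2,1]),.008] for x,y in((-.01,.045),(-.01,-.045))]).round(1))
E
```

```text
top 0 ctr [[208.1 201.5]] [204.7 193. ] [211.5 210. ]
top 0.1 ctr [[239.  206.4]] [235.2 198.4] [242.9 214.5]
side 0 ctr [[257.6 214.5]] [249.6 206.1] [265.8 223. ]
side 0.1 ctr [[268.1 208.4]] [260.5 200.6] [275.7 216.2]
tray in side pred [[248.4 212.1]
 [264.7 185.4]
 [299.5 194.4]
 [285.9 222.2]]
stand front corners etc [[242.6 240.5]
 [270.2 248.9]]
```

>>> {"method": "play_rows", "body": {
  "targets": [
    {"delta_pos": [-0.0018,0.0185,0.0089],"delta_rot": [-0.0115,0.0016,0.0027],"claw": 10},
    {"delta_pos": [-0.0018,0.0185,0.0089],"delta_rot": [-0.0115,0.0016,0.0027],"claw": 10},
    {"delta_pos": [-0.0018,0.0185,0.0089],"delta_rot": [-0.0115,0.0016,0.0027],"claw": 10},
    {"delta_pos": [-0.0018,0.0185,0.0089],"delta_rot": [-0.0115,0.0016,0.0027],"claw": 10}
  ]
}}

```text
time: 12.07
eef_pos: [0.5355, 0.1795, 0.176]
tcp_rot: [0.646, 0.577, -0.373, 0.333]
contact_force: [0.4, 2.2, -3.9]
opening: 0.231
```

```bash
python3 - <<'E'
from h import *
reds("9");go(*bar(.08))
for tg in("6","9"):
    a=cv2.imread(f"pics/top_{tg}.png");print(tg);print(a[200:217:1,246:262,2])
E
```

```text
top [([245, 203, 12, 10, 99], [249.8, 207.6])]
side [([240, 215, 12, 15, 128], [245.1, 221.9]), ([271, 214, 3, 3, 5], [272.2, 215.2])]
dpos [0.0007 0.     0.001 ] drot/pi [-0.0001 -0.0006 -0.    ] deg 0.1
6
[[ 56  68  63  55  55  53  54  54  56  55  55  55  53  54  55  54]
 [ 56  68  66  57  56  53  57  54  54  55  54  55  53  56  55  53]
 [ 54  71  74  77  73  70  63  60  55  53  55  53  56  53  53  52]
 [ 61  76  85  98 104  97  92  82  72  61  56  54  53  55  54  53]
 [ 62  75  96 110 110 109 108 106  99  85  62  54  54  52  55  54]
 [ 60  79 100 113 112 111 111 110 108  98  73  54  54  54  52  57]
 [ 60  77  98 110 110 109 110 112 111 110  90  62  54  53  52  52]
 [ 64  75  95 108 110 109 108 111 110 110  95  68  52  51  55  52]
 [ 68  74  92 104 107 107 106 108 108 110  89  59  52  51  53  52]
 [ 66  73  88  98 102 103 103 105 106 106  83  55  52  52  52  52]
 [ 70  75  84  93  93  96  98 100  97  99  71  43  55  53  52  51]
 [ 74  74  77  83  85  88  89  89  94  85  53  44  53  53  54  53]
 [ 76  73  69  72  75  77  81  78  81  64  26  43  52  52  52  52]
 [ 76  61  49  53  59 
[... 688 characters left out ...]
 108  88  56  53  53  53  54]
 [ 99 108 108 109 109 109 111 110 109 109  92  62  52  54  53  54]
 [ 96 103 103 106 107 107 107 108 109 110  89  56  53  54  52  53]
 [ 96  96  96 101 102 102 104 107 104 107  85  54  53  54  52  52]
 [ 89  88  91  93  96  95  99 100 100 100  71  45  52  54  53  51]
 [ 78  79  84  85  87  91  92  93  94  85  52  45  54  53  52  54]
 [ 62  69  69  73  77  80  82  82  82  59  31  43  54  53  51  53]
 [ 30  38  46  53  59  64  67  64  47  30  30  44  52  52  51  52]
 [ 25  21  26  23  23  30  32  30  30  38  46  51  54  50  52  51]
 [ 26  27  24  25  23  28  31  38  48  53  51  53  50  51  51  50]
 [ 23  25  27  32  33  36  45  51  52  50  51  49  53  49  52  52]]
```

```bash
cat >>h.py <<'E'
def bar2(t,h,pitch):
    r0,d0=pose(np.radians(YAW),np.radians(30));r,d=pose(np.radians(YAW),np.radians(pitch))
    return MOUTH+t*d0-h*r0.as_matrix()[:,0]-.16*d-OFF*r.as_matrix()[:,0],r
def where():
    s=ctrl.get_state();r=R.from_quat(s["tcp_rot"]).as_matrix();d=np.cross(r[:,0],r[:,1]);d=d if d[1]<0 else -d
    tip=s["eef_pos"]+OFF*r[:,0]+.16*d-MOUTH;r0,d0=pose(np.radians(YAW),np.radians(30));f=s["contact_force"]
    print("tip t %.4f h %.4f pitch %.1f"%(tip@d0,-tip@r0.as_matrix()[:,0],np.degrees(np.arcsin(-d[2]))),"F",f,np.linalg.norm(f).round(1),"time",s["time"])
E
python3 - <<'E'
from h import *
where()
for t,h,p in((.09,.001,28),(.094,.003,25),(.096,.005,22),(.105,.006,21.5),(.115,.008,21)):
    print(t,h,p);go(*bar2(t,h,p))
E
```

```text
tip t 0.0806 h -0.0008 pitch 30.0 F [ 0.6325  3.0301 -1.8541] 3.6 time 12.1667
0.09 0.001 28
dpos [ 0.0001 -0.006  -0.0078] drot/pi [-0.0111  0.0006  0.    ] deg 2.0
0.094 0.003 25
dpos [ 0.0001 -0.006  -0.0152] drot/pi [-0.0277  0.0025  0.    ] deg 5.0
0.096 0.005 22
dpos [ 0.0002 -0.0048 -0.0219] drot/pi [-0.0442  0.0044  0.    ] deg 8.0
0.105 0.006 21.5
dpos [-0.0007 -0.0124 -0.0268] drot/pi [-0.047   0.0047  0.    ] deg 8.5
0.115 0.008 21
dpos [-0.0017 -0.0214 -0.0313] drot/pi [-0.0497  0.005   0.    ] deg 9.0
```

>>> {"method": "play_rows", "body": {
  "targets": [
    {"delta_pos": [0,-0.006,-0.0078],"delta_rot": [-0.0111,0.0006,0],"claw": 10},
    {"delta_pos": [0,-0.006,-0.0152],"delta_rot": [-0.0277,0.0025,0],"claw": 10},
    {"delta_pos": [0.0002,-0.0048,-0.0219],"delta_rot": [-0.0442,0.0044,0],"claw": 10},
    {"delta_pos": [0,-0.0085,-0.0243],"delta_rot": [-0.0455,0.0045,0],"claw": 10},
    {"delta_pos": [-0.0007,-0.0124,-0.0268],"delta_rot": [-0.047,0.0047,0],"claw": 10},
    {"delta_pos": [-0.0007,-0.0124,-0.0268],"delta_rot": [-0.047,0.0047,0],"claw": 10}
  ]
}}

```text
time: 12.67
eef_pos: [0.5366, 0.1727, 0.153]
tcp_rot: [0.623, 0.552, -0.415, 0.368]
contact_force: [4.4, 25.8, 5.7]
opening: 0.234
```

```bash
python3 - <<'E'
from h import *
where();reds("10")
for t,h,p in((.105,.006,21.5),(.115,.008,21)): go(*bar2(t,h,p))
E
```

```text
tip t 0.0972 h 0.0033 pitch 22.7 F [ 4.4075 25.82    5.6645] 26.8 time 12.6667
top [([242, 202, 15, 11, 129], [248.9, 207.3])]
side [([271, 214, 4, 3, 6], [272.5, 215.0]), ([240, 217, 13, 19, 147], [245.7, 226.5])]
dpos [-0.0019 -0.0064 -0.0045] drot/pi [-0.0063  0.0009  0.0019] deg 1.2
dpos [-0.0029 -0.0154 -0.0091] drot/pi [-0.009   0.0012  0.0019] deg 1.7
```

```bash
python3 - <<'E'
from h import *
r,d=pose(np.radians(YAW),np.radians(30))
for t in(-.06,-.03): print(t,proj("top",MOUTH+t*d),"disc rear",proj("top",MOUTH+(t-.01)*d))
for f in("t3","top_7"):
    a=cv2.imread(f"pics/{f}.png").max(2);print(f);print(a[192:206,178:206])
for f in("s3","s4","side_7","side_10"):
    s=cv2.imread(f"pics/{f}.png");m,c,k=comp(s,(4,150,90),(16,255,255),(235,228),30);print(f,c,k,cv2.boundingRect(m))
def hc(t):
    p,rr=bar(t);M=rr.as_matrix();g=p+OFF*M[:,0];return proj("side",np.array([g-.04*d]))
for t in(-.06,.005,-.03):print(t,hc(t))
E
```

```text
-0.06 [[188.0097 198.2686]] disc rear [[184.5496 197.7157]]
-0.03 [[198.1846 199.8946]] disc rear [[194.8267 199.358 ]]
t3
[[ 85  77  65  53  69  79  94 138 160 160 159 158 159 158 158 159 159 159
  157 159 158 157 158 160 159 158 159 159]
 [ 85  80  65  53  67  81  90 130 150 154 157 158 158 157 158 157 157 156
  157 157 156 156 157 157 158 158 156 156]
 [ 85  79  71  51  64  80  73  93 109 125 141 152 156 158 157 158 157 157
  157 156 156 157 156 156 156 157 156 155]
 [ 84  79  73  53  65  79  62  36  30  33  68 133 158 157 157 157 158 158
  158 157 157 156 157 157 156 157 158 156]
 [ 84  78  73  53  64  78  64  39  35  33  52 128 157 159 159 158 157 158
  158 158 159 158 158 158 158 158 158 157]
 [ 84  79  73  53  66  80  65  41  31  35  53 130 160 158 158 159 158 158
  159 158 158 158 158 158 159 157 158 156]
 [ 84  77  73  52  65  80  67  41  33  32  55 127 158 157 157 157 157 158
  157 158 158 158 158 157 158 157 157 153]
 [ 79  75  73  53  65  78  66  42  30  27  70 134 158 157 158 157 160 157
  159 158 159 159 159 159 158 159 160 152]
 [ 85  79  72  50  65  78  68  44  27  36
[... 1883 characters left out ...]
  67  66  70  79  81  77  59
   63  79  70  76 133 159 160 158 159 170]
 [ 45  44  48  45  47  45  57  65  67  67  66  67  66  69  81  84  78  57
   62  78  75 114 151 161 161 159 155 169]
 [ 65  49  45  43  44  50  60  66  67  66  65  66  66  68  80  84  79  57
   62  78  87 136 160 160 158 159 147 160]
 [107  59  45  42  48  61  66  67  67  68  67  68  66  69  79  81  77  58
   63  77  87 135 159 159 160 158 158 161]]
s3 [222.3716 233.1824] 148 (215, 226, 15, 15)
s4 [233.5785 227.8595] 121 (227, 221, 13, 14)
side_7 [228.3404 231.4255] 141 (222, 224, 14, 15)
side_10 [245.3729 226.9407] 118 (240, 218, 11, 17)
-0.06 [[220.4933 236.3091]]
0.005 [[231.5231 229.8468]]
-0.03 [[225.7613 233.2226]]
```

```bash
python3 - <<'E'
from h import *
for t,h,p in((.087,-.002,25),(.103,-.004,25),(.108,.002,23),(.112,.008,20),(.116,.014,17),(.124,.018,16)):
    print(t,h,p);go(*bar2(t,h,p))
E
```

```text
0.087 -0.002 25
dpos [-0.0002  0.0085  0.0062] drot/pi [ 0.013  -0.0014  0.0019] deg 2.4
0.103 -0.004 25
dpos [-0.0017 -0.0043 -0.0036] drot/pi [ 0.013  -0.0014  0.0019] deg 2.4
0.108 0.002 23
dpos [-0.0022 -0.0089 -0.0058] drot/pi [ 0.002  -0.0001  0.0019] deg 0.5
0.112 0.008 20
dpos [-0.0025 -0.0116 -0.0101] drot/pi [-0.0145  0.0019  0.0019] deg 2.7
0.116 0.014 17
dpos [-0.0028 -0.0147 -0.0146] drot/pi [-0.0311  0.0038  0.0019] deg 5.6
0.124 0.018 16
dpos [-0.0037 -0.0225 -0.0178] drot/pi [-0.0366  0.0044  0.0019] deg 6.6
```

>>> {"method": "play_rows", "body": {
  "targets": [
    {"delta_pos": [-0.0002,0.0085,0.0062],"delta_rot": [0.013,-0.0014,0.0019],"claw": 10},
    {"delta_pos": [-0.0017,-0.0043,-0.0036],"delta_rot": [0.013,-0.0014,0.0019],"claw": 10},
    {"delta_pos": [-0.0022,-0.0089,-0.0058],"delta_rot": [0.002,0,0.0019],"claw": 10},
    {"delta_pos": [-0.0025,-0.0116,-0.0101],"delta_rot": [-0.0145,0.0019,0.0019],"claw": 10},
    {"delta_pos": [-0.0028,-0.0147,-0.0146],"delta_rot": [-0.0311,0.0038,0.0019],"claw": 10},
    {"delta_pos": [-0.0033,-0.0185,-0.0162],"delta_rot": [-0.034,0.0041,0.0019],"claw": 10},
    {"delta_pos": [-0.0033,-0.0185,-0.0162],"delta_rot": [-0.034,0.0041,0.0019],"claw": 10}
  ]
}}

```text
time: 13.35
eef_pos: [0.5403, 0.17, 0.1493]
tcp_rot: [0.613, 0.536, -0.433, 0.387]
contact_force: [8.9, 58.8, 18.4]
opening: 0.231
```

```bash
python3 - <<'E'
from h import *
where();reds("11")
go(*bar2(.118,.005,22));go(*bar2(.08,0,30))
E
```

```text
tip t 0.1003 h 0.0115 pitch 19.0 F [ 8.9101 58.7664 18.3661] 62.2 time 13.35
top [([242, 202, 15, 11, 130], [249.0, 207.5])]
side [([271, 213, 4, 4, 7], [272.7, 214.7]), ([240, 217, 12, 19, 143], [245.0, 226.4])]
dpos [-0.0068 -0.0151 -0.0069] drot/pi [0.017  0.0016 0.0039] deg 3.2
dpos [-0.0041  0.0086  0.027 ] drot/pi [ 0.0612 -0.0037  0.0041] deg 11.1
```

>>> {"method": "play_rows", "body": {
  "targets": [
    {"delta_pos": [-0.0041,0.0086,0.01],"delta_rot": [0.03,-0.0037,0.0041],"claw": 10},
    {"delta_pos": [-0.0041,0.0086,0.027],"delta_rot": [0.0612,-0.0037,0.0041],"claw": 10},
    {"delta_pos": [-0.0041,0.0086,0.027],"delta_rot": [0.0612,-0.0037,0.0041],"claw": 10},
    {"delta_pos": [-0.0041,0.0086,0.027],"delta_rot": [0.0612,-0.0037,0.0041],"claw": 10}
  ]
}}

```text
time: 13.78
eef_pos: [0.5363, 0.1767, 0.1757]
tcp_rot: [0.646, 0.575, -0.375, 0.334]
contact_force: [-0.2, 0.3, -1.8]
opening: 0.227
```

```bash
python3 - <<'E'
from h import *
where()
for t in(0,-.05,-.1):go(*bar(t))
E
```

```text
tip t 0.0820 h 0.0011 pitch 29.8 F [-0.1617  0.2931 -1.7897] 1.8 time 13.7833
dpos [0.0076 0.0708 0.0406] drot/pi [ 0.0013 -0.0002  0.0008] deg 0.3
dpos [0.0125 0.1139 0.0656] drot/pi [ 0.0013 -0.0002  0.0008] deg 0.3
dpos [0.0174 0.1569 0.0906] drot/pi [ 0.0013 -0.0002  0.0008] deg 0.3
```

>>> {"method": "play_rows", "body": {
  "targets": [
    {"delta_pos": [0.002,0.018,0.0103],"delta_rot": [0,0,0],"claw": 10},
    {"delta_pos": [0.004,0.036,0.0206],"delta_rot": [0,0,0],"claw": 10},
    {"delta_pos": [0.006,0.0535,0.0306],"delta_rot": [0,0,0],"claw": 10},
    {"delta_pos": [0.008,0.0708,0.0406],"delta_rot": [0,0,0],"claw": 10},
    {"delta_pos": [0.011,0.1,0.058],"delta_rot": [0,0,0],"claw": 10},
    {"delta_pos": [0.015,0.13,0.075],"delta_rot": [0,0,0],"claw": 10},
    {"delta_pos": [0.0174,0.1569,0.0906],"delta_rot": [0,0,0],"claw": 10},
    {"delta_pos": [0.0174,0.1569,0.0906],"delta_rot": [0,0,0],"claw": 10},
    {"delta_pos": [0.0174,0.1569,0.12],"delta_rot": [0,0,0],"claw": 10},
    {"delta_pos": [0.0174,0.1569,0.15],"delta_rot": [0,0,0],"claw": 10},
    {"delta_pos": [0.0174,0.1569,0.15],"delta_rot": [0,0,0],"claw": 10}
  ]
}}

```text
time: 14.7
eef_pos: [0.556, 0.3331, 0.3311]
tcp_rot: [0.648, 0.573, -0.372, 0.336]
contact_force: [1.1, 0.4, 0.6]
opening: 0.228
```

```bash
python3 - <<'E'
from h import *
where();reds("12")
r,d=pose(np.radians(YAW),np.radians(30))
for f in("top0","t3","top_12"):
    a=cv2.imread(f"pics/{f}.png").astype(float)
    print(f,[(round(t,3),int((a[int(q[1]+.5),int(q[0]+.5),2]-a[int(q[1]+.5),int(q[0]+.5),0]))) for t in np.arange(0,.12,.006) for q in [proj("top",MOUTH+t*d+[0,0,.02])[0]]])
a=cv2.imread("pics/side_12.png");s0=cv2.imread("pics/side0.png")
print((a[200:226,248:282,2].astype(int)-a[200:226,248:282,0]))
E
```

```text
tip t -0.1322 h 0.0567 pitch 29.8 F [1.0759 0.4176 0.6108] 1.3 time 14.7
top [([242, 202, 14, 11, 122], [248.6, 207.5])]
side [([271, 214, 3, 3, 5], [272.2, 215.2])]
top0 [(np.float64(0.0), 11), (np.float64(0.006), 9), (np.float64(0.012), 9), (np.float64(0.018), 13), (np.float64(0.024), 22), (np.float64(0.03), 20), (np.float64(0.036), 21), (np.float64(0.042), 21), (np.float64(0.048), 22), (np.float64(0.054), 21), (np.float64(0.06), 22), (np.float64(0.066), 21), (np.float64(0.072), 21), (np.float64(0.078), 14), (np.float64(0.084), 0), (np.float64(0.09), -2), (np.float64(0.096), 0), (np.float64(0.102), 0), (np.float64(0.108), 9), (np.float64(0.114), -96)]
t3 [(np.float64(0.0), 12), (np.float64(0.006), 9), (np.float64(0.012), 11), (np.float64(0.018), 15), (np.float64(0.024), 23), (np.float64(0.03), 24), (np.float64(0.036), 23), (np.float64(0.042), 24), (np.float64(0.048), 26), (np.float64(0.054), 24), (np.float64(0.06), 24), (np.float64(0.066), 24), (np.float64(0.072), 24), (np.float64(0.078), 16), (np.float64(0.084), -1), (np.float64(0.09), 1), (np.float64(0.096), 0), (np.float64(0.102
[... 4458 characters left out ...]
 -2    1    3    8   10   10    9   11   12   10    9    8    9
     8    7    5    6    5   -5  -38  -68  -73  -74  -79  -77  -73  -79
   -88  -88 -102 -108 -113 -125]
 [   6    9    8    7    6    6    6   11   10    9    9    9    7    6
     6    6    7    8    7   -6  -36  -72  -81  -79  -76  -81  -81  -82
   -74  -78  -86  -85  -89  -97]
 [   9    8    8    2    5    0    3    7    7    8    7    6    6    5
     5    5    6    9    8   -7  -40  -67  -80  -78  -78  -79  -78  -81
   -81  -80  -81  -81  -84  -85]
 [   7    8    4    1   -1    0    4    8    8    6    8    9    6    8
     5    4    4    6    6   -8  -38  -73  -83  -80  -77  -70  -75  -78
   -75  -81  -83  -79  -87  -83]]
```

```bash
python3 - <<'E'
from h import *
for t,h,p in((-.1,0,30),(-.02,0,30),(.03,0,30)):
    print(t,h,p);go(*bar2(t,h,p))
E
```

```text
-0.1 0 30
dpos [-0.0007  0.0012 -0.0593] drot/pi [0.002  0.0002 0.0014] deg 0.4
-0.02 0 30
dpos [-0.0085 -0.0676 -0.0993] drot/pi [0.002  0.0002 0.0014] deg 0.4
0.03 0 30
dpos [-0.0134 -0.1107 -0.1243] drot/pi [0.002  0.0002 0.0014] deg 0.4
```

>>> {"method": "play_rows", "body": {
  "targets": [
    {"delta_pos": [0,0,-0.03],"delta_rot": [0.002,0,0.0014],"claw": 10},
    {"delta_pos": [-0.0007,0.0012,-0.0593],"delta_rot": [0.002,0,0.0014],"claw": 10},
    {"delta_pos": [-0.003,-0.022,-0.073],"delta_rot": [0.002,0,0.0014],"claw": 10},
    {"delta_pos": [-0.006,-0.045,-0.086],"delta_rot": [0.002,0,0.0014],"claw": 10},
    {"delta_pos": [-0.0085,-0.0676,-0.0993],"delta_rot": [0.002,0,0.0014],"claw": 10},
    {"delta_pos": [-0.0085,-0.0676,-0.0993],"delta_rot": [0.002,0,0.0014],"claw": 10},
    {"delta_pos": [-0.0085,-0.0676,-0.0993],"delta_rot": [0.002,0,0.0014],"claw": 10}
  ]
}}

```text
time: 15.38
eef_pos: [0.5444, 0.263, 0.2223]
tcp_rot: [0.645, 0.576, -0.376, 0.331]
contact_force: [0.8, -0.7, -1.0]
opening: 0.229
```

```bash
python3 - <<'E'
from h import *
where()
a=ctrl.read_camera("top");cv2.imwrite("pics/t13.png",a);print(a[194:208,196:214].max(2))
s=ctrl.read_camera("side");cv2.imwrite("pics/s13.png",s)
r,d=pose(np.radians(YAW),np.radians(30));print("pred tip px",proj("top",MOUTH-.02*d),proj("side",MOUTH-.02*d))
m,c,k=comp(s,(4,150,90),(16,255,255),(235,228),30);print("handle",c,k,cv2.boundingRect(m))
st=ctrl.get_state();rr=R.from_quat(st["tcp_rot"]).as_matrix();g=st["eef_pos"]+OFF*rr[:,0]
print("pred rear corners",proj("side",np.array([g-.04*d+u*.011*rr[:,0]+v*.011*rr[:,1] for u in(1,-1) for v in(1,-1)])))
for t,h,p in((.03,0,30),(.075,-.001,31),(.088,-.005,35),(.1,-.006,37),(.108,-.006,38)):
    print(t,h,p);go(*bar2(t,h,p))
p=np.zeros((600,800,3),np.uint8);L=lambda im,x,y,w,h,W,H:cv2.resize(im[y:y+h,x:x+w],(W,H),interpolation=cv2.INTER_CUBIC)
p[:,:450]=L(s,215,180,75,100,450,600);p[:300,455:755]=L(a,190,185,70,60,350,300)[:,:300];p[300:,455:755]=L(cv2.imread("pics/side_12.png"),235,190,50,50,300,300);cv2.imwrite("pics/v12.png",p)
E
```

```text
tip t -0.0163 h -0.0021 pitch 29.9 F [ 0.8229 -0.7401 -1.0054] 1.5 time 15.3833
[[ 67  72  79  79  70  53  62  77  90 133 154 152 146 142 144 159 161 145]
 [ 67  72  79  79  69  52  63  77  97 136 151 151 136 116 132 163 167 153]
 [ 67  73  78  78  70  54  64  76 109 144 151 150 140 128 131 161 174 162]
 [ 65  72  76  77  69  55  62  77 110 142 161 159 150 145 135 159 177 169]
 [ 67  72  81  80  70  52  63  78 109 139 165 172 161 153 142 163 178 171]
 [ 67  74  80  77  71  51  64  78 109 137 168 179 169 160 153 170 179 173]
 [ 67  73  79  77  71  53  62  79 111 146 171 181 170 162 152 166 177 169]
 [ 66  72  78  77  69  53  65  78 109 156 182 187 174 165 155 166 174 168]
 [ 67  75  82  78  72  50  64  80 110 158 183 187 176 168 158 163 170 168]
 [ 66  81  82  77  70  53  65  80 104 157 183 186 175 165 165 163 164 170]
 [ 67  82  84  78  70  57  68  77  96 150 177 180 171 160 161 161 156 169]
 [ 68  80  82  79  69  56  66  78 109 149 164 168 162 153 153 152 150 164]
 [ 67  82  81  78  63  50  67  78 111 141 152 152 148 147 142 136 146 153]
 [ 66  80  81  77  66  50  67  78 110 139 151 147 141 136 129 123 130 138]]
pred tip px [[201.5095 200.426 ]] [[255.3499 215.8869]]
handle [229.8777 230.5683] 139 (223, 224, 14, 14)
pred rear corners [[222.4897 235.5951]
 [230.9697 238.1745]
 [224.106  226.7981]
 [232.6367 229.3318]]
0.03 0 30
dpos [-0.0048 -0.0429 -0.024 ] drot/pi [ 0.0002 -0.0002  0.0003] deg 0.1
0.075 -0.001 31
dpos [-0.0093 -0.0827 -0.0451] drot/pi [ 0.0057 -0.0009  0.0002] deg 1.0
0.088 -0.005 35
dpos [-0.0112 -0.0988 -0.0462] drot/pi [ 0.0278 -0.0034  0.0002] deg 5.0
0.1 -0.006 37
dpos [-0.0127 -0.1122 -0.0489] drot/pi [ 0.0388 -0.0046  0.0002] deg 7.0
0.108 -0.006 38
dpos [-0.0137 -0.121  -0.0508] drot/pi [ 0.0443 -0.0053  0.0002] deg 8.0
```

View pics/v12.png

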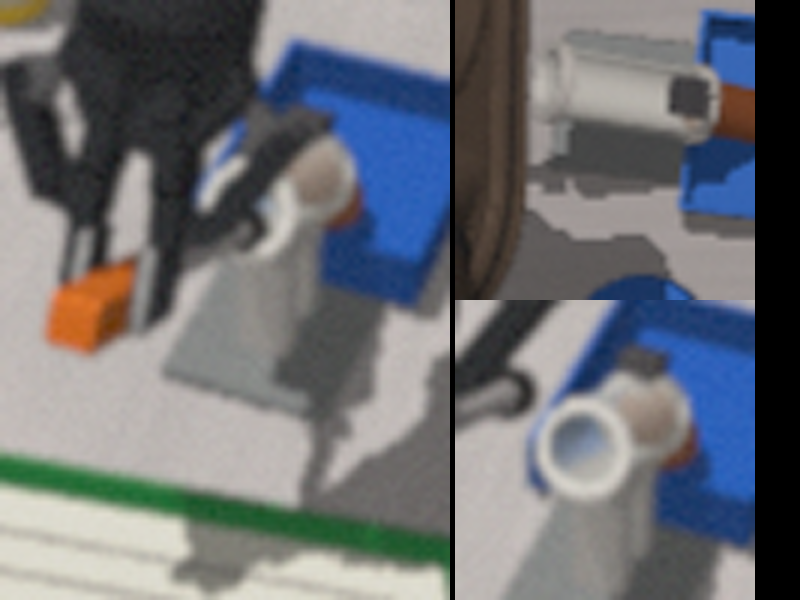

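The disc sits lower than predicted in the side view (about (255.8, 219) against (255.4, 216)), so the rod has pitched in the grip. Checking with numbers.

```bash
python3 - <<'E'
from h import *
s=cv2.imread("pics/side_12.png").max(2);print(s[198:214,236:254])
a=cv2.imread("pics/top_12.png").max(2)
r,d=pose(np.radians(YAW),np.radians(29.8));tip=np.array([.556,.3331,.3311])+OFF*r.as_matrix()[:,0]+.16*d
print("pred tip",tip,proj("side",tip),proj("top",tip),"disc mid",proj("side",tip-.005*d),proj("side",tip-.01*d),"-8mm",proj("side",tip-.005*d+.008*r.as_matrix()[:,0]))
s=cv2.imread("pics/s13.png").max(2);print(s[206:226,244:264])
s=cv2.imread("pics/s3.png").max(2);print(s[208:228,240:258])
E
```

```text
[[111  65  54  52  50  52  45  49  76 127 172 193 195 193 197 191 191 190]
 [ 75  54  49  49  50  45  49  64 115 164 187 195 193 195 191 193 194 191]
 [ 55  44  50  51  54  44  51  73 129 164 180 193 194 193 195 193 192 182]
 [ 53  53  51  48  47  47  49  66 100 129 145 168 189 194 194 195 188 181]
 [ 49  54  51  43  48  48  59  67  67  70  89 129 169 190 193 193 181 187]
 [ 51  56  46  45  59  79 101 111  92  62  54  91 142 187 195 189 181 175]
 [ 49  56  65  77 101 120 135 136 120  89  47  66 126 176 188 180 177 157]
 [ 70  84  98 120 135 140 138 131 123  96  57  58 119 169 179 184 167 140]
 [102 122 129 141 137 129 120 116 102  77  53  66 124 171 180 175 162 156]
 [129 136 134 125 115 110 101  95  93  64  52  87 140 173 178 170 168 184]
 [119 119 111 114 107 100  93  83  78  69  92 130 158 182 188 187 185 194]
 [ 98 102 112 120 133 135 125 104 106 125 147 167 179 189 196 193 182 163]
 [104 120 140 161 172 169 164 161 162 170 180 181 185 189 194 182 149 121]
 [135 158 173 186 190 190 183 188 189 190 185 185 190 194 191 155 117 111]
 [177 185 188 191 191 192 191 193 194 189 181 181 
[... 2758 characters left out ...]
 73 117 156 164 162 160]
 [ 49  49  50  53  47  48  49  61  82 102  87  52  66 130 171 178 171 161]
 [ 52  50  50  47  53  55  59  79 100 103  87  57  81 150 200 201 189 187]
 [ 50  57  53  52  67  71  79  89  97  90  74  53  97 161 204 211 207 205]
 [ 60  55  57  64  83  89  95  98  88  79  66  79 107 152 184 192 196 193]
 [ 79  73  76  80  94 115 128 126 121 108 114 124 130 142 154 163 167 165]
 [ 88  90  95 101 118 144 164 169 166 163 155 147 138 135 139 145 142 142]
 [ 99 104 118 138 160 177 190 193 189 187 170 148 136 137 138 142 138 140]
 [115 139 161 173 186 191 196 193 190 186 163 142 135 136 140 144 141 138]
 [144 173 188 187 189 191 195 195 185 170 149 138 135 136 138 144 142 135]]
```

>>> {"method": "play_rows", "body": {
  "targets": [
    {"delta_pos": [-0.0024,-0.021,-0.012],"delta_rot": [0,0,0],"claw": 10},
    {"delta_pos": [-0.0048,-0.0429,-0.024],"delta_rot": [0,0,0],"claw": 10},
    {"delta_pos": [-0.007,-0.063,-0.035],"delta_rot": [0.003,0,0],"claw": 10},
    {"delta_pos": [-0.0093,-0.0827,-0.0451],"delta_rot": [0.0057,-0.0009,0],"claw": 10},
    {"delta_pos": [-0.0112,-0.0988,-0.0462],"delta_rot": [0.0278,-0.0034,0],"claw": 10},
    {"delta_pos": [-0.0127,-0.1122,-0.0489],"delta_rot": [0.0388,-0.0046,0],"claw": 10},
    {"delta_pos": [-0.0097,-0.117,-0.05],"delta_rot": [0.042,-0.005,0],"claw": 10},
    {"delta_pos": [-0.0167,-0.119,-0.0505],"delta_rot": [0.0443,-0.0053,0],"claw": 10},
    {"delta_pos": [-0.0107,-0.121,-0.0508],"delta_rot": [0.0443,-0.0053,0],"claw": 10},
    {"delta_pos": [-0.0167,-0.121,-0.0508],"delta_rot": [0.0443,-0.0053,0],"claw": 10},
    {"delta_pos": [-0.0137,-0.121,-0.0508],"delta_rot": [0.0443,-0.0053,0],"claw": 10},
    {"delta_pos": [-0.0137,-0.121,-0.0508],"delta_rot": [0.0443,-0.0053,0],"claw": 10}
  ]
}}

```text
time: 16.48
eef_pos: [0.5321, 0.1442, 0.1746]
tcp_rot: [0.67, 0.598, -0.327, 0.292]
contact_force: [0.3, 0.0, -1.0]
opening: 0.233
```

```bash
python3 - <<'E'
from h import *
where();print(ctrl.get_state()["wrist_torque"]);reds("14")
for t,h,p in((.09,0,30),(.118,0,30)):go(*bar2(t,h,p))
E
```

```text
tip t 0.1074 h -0.0062 pitch 38.0 F [ 0.2823  0.0391 -0.9973] 1.0 time 16.4833
[-0.3813  0.0602 -0.0337]
top []
side [([266, 196, 4, 2, 5], [267.8, 196.8]), ([272, 200, 2, 5, 8], [272.6, 202.0]), ([243, 208, 13, 12, 114], [249.3, 213.2]), ([271, 212, 5, 5, 11], [273.2, 214.5])]
dpos [ 0.0031  0.026  -0.0033] drot/pi [-0.0441  0.0051 -0.0001] deg 8.0
dpos [ 0.0003  0.0019 -0.0173] drot/pi [-0.0441  0.0051 -0.0001] deg 8.0
```

The rod went through to 107 mm with no force left. Withdrawing to check the tray.

>>> {"method": "play_rows", "body": {
  "targets": [
    {"delta_pos": [0.0015,0.013,0.003],"delta_rot": [-0.01,0.001,0],"claw": 10},
    {"delta_pos": [0.0031,0.026,0.002],"delta_rot": [-0.03,0.003,0],"claw": 10},
    {"delta_pos": [0.0031,0.026,-0.0033],"delta_rot": [-0.0441,0.0051,0],"claw": 10},
    {"delta_pos": [0.0031,0.026,-0.0033],"delta_rot": [-0.0441,0.0051,0],"claw": 10},
    {"delta_pos": [0.005,0.043,0.0067],"delta_rot": [-0.0441,0.0051,0],"claw": 10},
    {"delta_pos": [0.007,0.06,0.0167],"delta_rot": [-0.0441,0.0051,0],"claw": 10},
    {"delta_pos": [0.0089,0.0776,0.0267],"delta_rot": [-0.0441,0.0051,0],"claw": 10},
    {"delta_pos": [0.0108,0.0948,0.0367],"delta_rot": [-0.0441,0.0051,0],"claw": 10},
    {"delta_pos": [0.0128,0.112,0.0467],"delta_rot": [-0.0441,0.0051,0],"claw": 10},
    {"delta_pos": [0.0157,0.138,0.0617],"delta_rot": [-0.0441,0.0051,0],"claw": 10},
    {"delta_pos": [0.0167,0.146,0.0667],"delta_rot": [-0.0441,0.0051,0],"claw": 10},
    {"delta_pos": [0.0167,0.146,0.0667],"delta_rot": [-0.0441,0.0051,0],"claw": 10}
  ]
}}

```text
time: 17.58
eef_pos: [0.5493, 0.2915, 0.2433]
tcp_rot: [0.646, 0.577, -0.371, 0.334]
contact_force: [0.6, -0.0, -1.0]
opening: 0.228
```

```bash
python3 - <<'E'
from h import *
where();reds("15")
a=cv2.imread("pics/top_15.png");m,c,k=comp(a,(0,90,40),(14,255,255),(255,208),25)
print(cv2.minAreaRect(cv2.findNonZero(m)))
for r in range(185,232,1):
    q=''.join('#' if m[r,cc] else '.' for cc in range(232,285)); 
    if '#' in q:print(r,q)
print("tray px 239.5..285 cols; axis pos @z.03",onz("top",c,.035))
E
```

```text
tip t -0.0519 h 0.0010 pitch 30.1 F [ 0.6369 -0.0463 -0.9665] 1.2 time 17.5833
top [([249, 202, 10, 12, 94], [253.6, 207.7])]
side [([268, 196, 8, 11, 56], [272.4, 199.9]), ([271, 211, 5, 6, 16], [273.6, 213.9])]
((253.5, 207.5), (11.0, 9.0), 90.0)
202 ......................#..............................
203 ...................######............................
204 ..................########...........................
205 .................##########..........................
206 .................##########..........................
207 .................##########..........................
208 .................##########..........................
209 .................##########..........................
210 ..................#########..........................
211 ..................#########..........................
212 ..................########...........................
213 .....................###.............................
tray px 239.5..285 cols; axis pos @z.03 [ 0.5186 -0.0128  0.035 ]
```

```bash
cat >>h.py <<'E'
RB=R.from_euler("z",12.07,degrees=True)*R.from_euler("y",-12,degrees=True)*R.from_euler("x",18,degrees=True)
BO=np.array([.5033,.3197,.082])
def brd(x,y,z):
    b=RB.as_matrix();X=-b[:,2];Z=-b[:,0];r=R.from_matrix(np.c_[X,np.cross(Z,X),Z])
    return BO+RB.apply([x+.06,y,z])-OFF*X,r
E
python3 - <<'E'
from h import *
p,r=brd(-.008,-.03,.015);h,_=brd(-.008,-.03,.115);print(p,h,np.degrees(np.arccos(-r.as_matrix()[2,0])))
go(h,r);go(h+[0,0,.06],pose(np.radians(-132),0)[0])
print(ctrl.get_state()["qpos"])
E
```

```text
[0.5572 0.2929 0.1107] [0.5443 0.2585 0.2037] 21.522487814070086
dpos [-0.0041 -0.0311 -0.0369] drot/pi [-0.011   0.143  -0.3549] deg 68.9
dpos [-0.0041 -0.0311  0.0231] drot/pi [-0.1542  0.0691 -0.1929] deg 46.2
[0.1416 0.0874 1.8924 0.5752 1.0938 0.0018]
```

>>> {"method": "play_rows", "body": {
  "targets": [
    {"delta_pos": [0,0,0.035],"delta_rot": [0,0,0],"claw": 10},
    {"delta_pos": [0,0,0.065],"delta_rot": [-0.001,0.014,-0.035],"claw": 10},
    {"delta_pos": [0,0,0.08],"delta_rot": [-0.002,0.028,-0.071],"claw": 10},
    {"delta_pos": [0,0,0.08],"delta_rot": [-0.0033,0.043,-0.1065],"claw": 10},
    {"delta_pos": [0,0,0.08],"delta_rot": [-0.0044,0.057,-0.142],"claw": 10},
    {"delta_pos": [0,0,0.08],"delta_rot": [-0.0055,0.0715,-0.1775],"claw": 10},
    {"delta_pos": [0,0,0.08],"delta_rot": [-0.0066,0.0858,-0.213],"claw": 10},
    {"delta_pos": [0,-0.005,0.08],"delta_rot": [-0.0077,0.1,-0.2484],"claw": 10},
    {"delta_pos": [0,-0.01,0.08],"delta_rot": [-0.0088,0.1144,-0.284],"claw": 10},
    {"delta_pos": [0,-0.015,0.07],"delta_rot": [-0.01,0.1287,-0.3194],"claw": 10},
    {"delta_pos": [-0.002,-0.02,0.06],"delta_rot": [-0.011,0.143,-0.3549],"claw": 10},
    {"delta_pos": [-0.0041,-0.0311,0.04],"delta_rot": [-0.011,0.143,-0.3549],"claw": 10},
    {"delta_pos": [-0.0041,-0.0311,0.02],"delta_rot": [-0.011,0.143,-0.3549],"claw": 10},
    {"delta_pos": [-0.0041,-0.0311,0.02],"delta_rot": [-0.011,0.143,-0.3549],"claw": 10},
    {"delta_pos": [-0.0041,-0.0311,0.02],"delta_rot": [-0.011,0.143,-0.3549],"claw": 10},
    {"delta_pos": [-0.0041,-0.0311,0.02],"delta_rot": [-0.011,0.143,-0.3549],"claw": 10}
  ]
}}

```text
time: 19.02
eef_pos: [0.5447, 0.2579, 0.2611]
tcp_rot: [0.751, 0.201, -0.628, -0.033]
contact_force: [0.3, -0.7, -0.2]
opening: 0.228
```

```bash
python3 - <<'E'
from h import *
s=ctrl.get_state();print(s["qpos"],s["contact_force"])
for z in(.115,.05,.025,.015):print(z);go(*brd(-.008,-.03,z))
# disc position check
a=ctrl.read_camera("top");b=ctrl.read_camera("side");cv2.imwrite("pics/t16.png",a);cv2.imwrite("pics/s16.png",b)
r=R.from_quat(s["tcp_rot"]).as_matrix();tip=s["eef_pos"]+OFF*r[:,0]+.16*r[:,2];print("tip pred",tip,proj("top",tip),proj("side",tip))
u,v=proj("side",tip)[0].astype(int);print(b[v-12:v+12,u-12:u+12].max(2))
u,v=proj("top",tip)[0].astype(int);print(a[v-8:v+8,u-10:u+10].max(2))
E
```

```text
[0.1516 0.0124 1.9045 0.3746 1.0648 1.3225] [ 0.3221 -0.7181 -0.221 ]
0.115
dpos [-0.0004  0.0006 -0.0573] drot/pi [-0.      0.0001  0.0003] deg 0.1
0.05
dpos [ 0.008   0.023  -0.1178] drot/pi [-0.      0.0001  0.0003] deg 0.1
0.025
dpos [ 0.0112  0.0315 -0.141 ] drot/pi [-0.      0.0001  0.0003] deg 0.1
0.015
dpos [ 0.0125  0.035  -0.1503] drot/pi [-0.      0.0001  0.0003] deg 0.1
tip pred [0.3934 0.2301 0.2147] [[157.8581 250.6895]] [[299.0805 228.713 ]]
[[166 133  97  89  97 105 106 112 128 165 183 187 191 191 190 190 189 192
  192 186 184 178 165 152]
 [153 111  93  93  97 109 109 111 144 179 189 191 191 193 191 190 189 190
  191 189 185 181 174 161]
 [132  99  91  92 100 104 107 119 151 183 188 185 189 188 188 186 190 191
  189 186 186 186 189 177]
 [109  91  91  98 105 107 118 137 167 186 186 190 189 190 188 189 190 194
  188 188 188 191 191 186]
 [ 98  86  96  99 107 109 133 161 177 181 182 184 191 189 189 188 192 189
  189 184 188 188 189 193]
 [100  99  98 104 107 111 140 164 153 150 157 174 185 189 187 187 190 187
  184 184 184 189 184 182]
 [136 132 127 125 118 123 137 139
[... 2094 characters left out ...]
65 62]
 [86 87 85 87 86 85 83 82 80 79 76 77 73 73 73 71 69 69 66 62]
 [87 87 86 88 86 84 85 83 82 78 77 77 74 75 72 72 71 69 69 63]
 [87 87 87 85 86 85 85 85 82 79 78 76 75 75 74 72 72 70 67 64]
 [89 88 87 85 85 86 85 84 81 82 78 76 75 75 73 71 71 71 69 67]
 [87 86 85 86 85 84 83 84 81 81 79 77 77 77 75 73 71 71 68 65]
 [85 87 85 86 84 86 83 83 82 82 80 80 77 77 74 71 72 69 68 65]
 [86 87 86 86 85 85 84 82 83 82 80 79 77 77 74 73 71 69 68 66]
 [88 87 86 85 86 85 83 84 83 83 79 81 79 77 77 75 72 69 67 65]
 [86 87 86 86 85 86 84 82 83 83 79 80 80 77 76 74 71 71 67 65]
 [88 86 87 87 86 84 83 83 82 83 82 80 79 78 77 75 73 71 69 65]
 [87 88 88 86 86 86 83 83 83 81 82 81 80 80 77 75 74 71 69 66]]
```

```bash
python3 - <<'E'
from h import *
for z in(.06,.03,.016):
    p,r=brd(-.008,-.03,z);r2=R.from_rotvec(np.radians(1.8)*r.as_matrix()[:,1])*r;print(z);go(p,r2)
print("board normal",RB.as_matrix()[:,2])
E
```

```text
0.06
dpos [ 0.0062  0.019  -0.1098] drot/pi [ 0.0025 -0.0083 -0.0029] deg 1.6
0.03
dpos [ 0.0101  0.0293 -0.1377] drot/pi [ 0.0025 -0.0083 -0.0029] deg 1.6
0.016
dpos [ 0.0119  0.0341 -0.1507] drot/pi [ 0.0025 -0.0083 -0.0029] deg 1.6
board normal [-0.1287 -0.3435  0.9303]
```

>>> {"method": "play_rows", "body": {
  "targets": [
    {"delta_pos": [0,0,-0.03],"delta_rot": [0.0025,-0.0083,-0.0029],"claw": 10},
    {"delta_pos": [0.002,0.008,-0.06],"delta_rot": [0.0025,-0.0083,-0.0029],"claw": 10},
    {"delta_pos": [0.004,0.014,-0.09],"delta_rot": [0.0025,-0.0083,-0.0029],"claw": 10},
    {"delta_pos": [0.0062,0.019,-0.1098],"delta_rot": [0.0025,-0.0083,-0.0029],"claw": 10},
    {"delta_pos": [0.0085,0.0245,-0.125],"delta_rot": [0.0025,-0.0083,-0.0029],"claw": 10},
    {"delta_pos": [0.0101,0.0293,-0.1377],"delta_rot": [0.0025,-0.0083,-0.0029],"claw": 10},
    {"delta_pos": [0.0112,0.032,-0.145],"delta_rot": [0.0025,-0.0083,-0.0029],"claw": 10},
    {"delta_pos": [0.0119,0.0341,-0.1507],"delta_rot": [0.0025,-0.0083,-0.0029],"claw": 10},
    {"delta_pos": [0.0119,0.0341,-0.1507],"delta_rot": [0.0025,-0.0083,-0.0029],"claw": 10},
    {"delta_pos": [0.0119,0.0341,-0.1507],"delta_rot": [0.0025,-0.0083,-0.0029],"claw": 10}
  ]
}}

```text
time: 19.95
eef_pos: [0.5576, 0.2926, 0.1125]
tcp_rot: [0.761, 0.201, -0.616, -0.036]
contact_force: [-0.6, -0.4, -1.5]
opening: 0.23
```

```bash
python3 - <<'E'
from h import *
s=ctrl.get_state();print(s["contact_force"],s["wrist_torque"]);p,r=brd(-.008,-.03,.016);go(p,r)
print("rod axis height at grip",RB.inv().apply(s["eef_pos"]+OFF*R.from_quat(s["tcp_rot"]).as_matrix()[:,0]-BO))
E
```

```text
[-0.6042 -0.4413 -1.4786] [-0.2834  0.0414 -0.0192]
dpos [-0.0005 -0.0001 -0.0009] drot/pi [-0.0027  0.0096  0.0029] deg 1.9
rod axis height at grip [ 0.0532 -0.0298  0.0167]
```

>>> {"method": "play_rows", "body": {
  "targets": [
    {"delta_pos": [0.0004,0.001,-0.003],"delta_rot": [0,0,0],"claw": 10},
    {"delta_pos": [0.0004,0.001,-0.003],"delta_rot": [0,0,0],"claw": 10},
    {"delta_pos": [0.0004,0.001,-0.003],"delta_rot": [0,0,0],"claw": 24},
    {"delta_pos": [0.0004,0.001,-0.003],"delta_rot": [0,0,0],"claw": 27},
    {"delta_pos": [0.0004,0.001,-0.003],"delta_rot": [0,0,0],"claw": 30},
    {"delta_pos": [0.0004,0.001,-0.003],"delta_rot": [0,0,0],"claw": 34},
    {"delta_pos": [0.0004,0.001,-0.003],"delta_rot": [0,0,0],"claw": 34},
    {"delta_pos": [0.0004,0.001,-0.003],"delta_rot": [0,0,0],"claw": 34},
    {"delta_pos": [0,-0.001,0.004],"delta_rot": [0,0,0],"claw": 34},
    {"delta_pos": [-0.001,-0.004,0.01],"delta_rot": [0,0,0],"claw": 34},
    {"delta_pos": [-0.0025,-0.007,0.019],"delta_rot": [0,0,0],"claw": 34},
    {"delta_pos": [-0.005,-0.0137,0.037],"delta_rot": [0,0,0],"claw": 34},
    {"delta_pos": [-0.009,-0.024,0.065],"delta_rot": [0,0,0],"claw": 34},
    {"delta_pos": [-0.013,-0.034,0.1],"delta_rot": [0,0,0],"claw": 34},
    {"delta_pos": [-0.013,-0.034,0.14],"delta_rot": [0,0,0],"claw": 34},
    {"delta_pos": [-0.013,-0.034,0.18],"delta_rot": [0,0,0],"claw": 34},
    {"delta_pos": [-0.013,-0.034,0.18],"delta_rot": [0,0,0],"claw": 34}
  ]
}}

```text
time: 21.37
eef_pos: [0.5484, 0.2591, 0.3055]
tcp_rot: [0.767, 0.202, -0.608, -0.036]
contact_force: [0.8, 0.4, 1.4]
opening: 0.398
```

```bash
python3 - <<'E'
from h import *
s=ctrl.get_state();print(s["contact_force"],s["opening"],s["qpos"])
b=ctrl.read_camera("side");cv2.imwrite("pics/s17.png",b);a=ctrl.read_camera("top");cv2.imwrite("pics/t17.png",a)
for n,im,ce in(("side",b,(270,280)),("top",a,(150,220))):
    try:
        m,c,k=comp(im,(4,150,90),(16,255,255),ce,70);print(n,c,k,cv2.minAreaRect(cv2.findNonZero(m)))
    except Exception as e: print(n,e)
for yy,xx in((-.058,-.019),):
    P=lambda q:BO+RB.apply(q)
    for nm,q in(("handle+x",(xx+.06,yy,.011)),("hend",(xx+.1,yy,.011)),("disc-x",(xx-.1,yy,.011))): print(nm,proj("side",P(q)),proj("top",P(q)))
E
```

```text
[0.7555 0.3851 1.4104] 0.3984408243392284 [ 0.1517 -0.0381  1.877   0.3732  1.0876  1.3418]
side [231.5407 262.2   ] 270 ((231.37547302246094, 262.1641540527344), (29.79331398010254, 9.152997016906738), 10.619654655456543)
top max() iterable argument is empty
handle+x [[232.1373 262.5164]] [[158.3823 193.9131]]
hend [[217.261  259.7492]] [[155.3029 180.8137]]
disc-x [[290.619  273.3949]] [[170.5092 245.4993]]
```

>>> {"method": "play_rows", "body": {
  "targets": [
    {"delta_pos": [0,0,0.04],"delta_rot": [0,0,0],"claw": 34},
    {"delta_pos": [0,-0.04,0.06],"delta_rot": [0,0,0],"claw": 34},
    {"delta_pos": [0,-0.08,0.08],"delta_rot": [0,0,0],"claw": 34},
    {"delta_pos": [0,-0.12,0.08],"delta_rot": [0,0,0],"claw": 34},
    {"delta_pos": [0,-0.16,0.08],"delta_rot": [0,0,0],"claw": 34},
    {"delta_pos": [0,-0.2,0.08],"delta_rot": [0,0,0],"claw": 34},
    {"delta_pos": [0,-0.24,0.08],"delta_rot": [0,0,0],"claw": 34},
    {"delta_pos": [0,-0.28,0.08],"delta_rot": [0,0,0],"claw": 34},
    {"delta_pos": [0,-0.32,0.08],"delta_rot": [0,0,0],"claw": 34},
    {"delta_pos": [0,-0.36,0.08],"delta_rot": [0,0,0],"claw": 34},
    {"delta_pos": [0,-0.4,0.08],"delta_rot": [0,0,0],"claw": 34},
    {"delta_pos": [0,-0.4,0.08],"delta_rot": [0,0,0],"claw": 34},
    {"delta_pos": [0,-0.4,0.08],"delta_rot": [0,0,0],"claw": 34}
  ]
}}

```text
time: 22.55
eef_pos: [0.5449, -0.1432, 0.3747]
tcp_rot: [0.762, 0.201, -0.614, -0.038]
contact_force: [0.3, 0.1, -0.4]
opening: 0.397
```

```bash
python3 - <<'E'
from h import *
print(ctrl.get_state()["time"])
b=ctrl.read_camera("side");cv2.imwrite("pics/s18.png",b);a=ctrl.read_camera("top");cv2.imwrite("pics/t18.png",a)
for n,im,ce in(("side",b,(232,262)),("top",a,(158,194))):
    m,c,k=comp(im,(4,150,90),(16,255,255),ce,40);print(n,"handle",c,k,cv2.minAreaRect(cv2.findNonZero(m)))
k=np.argwhere(a[225:262,150:185].max(2)<50);print("top disc px",k.mean(0)[::-1]+[150,225] if len(k) else None,len(k))
k=np.argwhere(b[260:290,275:305].max(2)<60);print("side disc px",k.mean(0)[::-1]+[275,260] if len(k) else None,len(k))
for n,im,ce in(("top",a,(253,207)),("side",b,(272,200))):
    m,c,k=comp(im,(0,90,40),(14,255,255),ce,15);print(n,"bolus",c,k,cv2.boundingRect(m))
# bolus upright prediction
T=onz("top",(253.6,207.7),.082);print("bolus top ctr",T,proj("side",T),proj("side",T-[0,0,.07]))
o={"side":cv2.imread("pics/side0.png"),"top":cv2.imread("pics/top0.png")}
for n,im in(("side",b),("top",a)):
    D=(cv2.GaussianBlur(cv2.absdiff(im,o[n]).max(2),(3,3),0)>45).astype(np.uint8);q,l,s,c=cv2.connectedComponentsWithStats(D);print(n,"diff",[(s[i,:4].tolist(),int(s[i,4])) for i in range(1,q) if s[i,4]>25])
E
```

```text
22.55
side handle [231.4559 262.1765] 272 ((231.37547302246094, 262.1641540527344), (29.79331398010254, 9.152997016906738), 10.619654655456543)
top handle [159.335 193.94 ] 200 ((159.4269561767578, 194.01686096191406), (26.458471298217773, 7.570270538330078), 77.00537872314453)
top disc px [170.8125 244.25  ] 16
side disc px [288.4    273.7333] 15
top bolus [253.617  207.7234] 94 (249, 202, 10, 12)
side bolus [272.4912 199.9825] 57 (268, 196, 8, 12)
bolus top ctr [ 0.5146 -0.0131  0.082 ] [[272.9983 197.7843]] [[272.3873 213.9893]]
side diff [([275, 0, 237, 248], 17148), ([274, 39, 29, 61], 792), ([501, 133, 11, 21], 125), ([287, 149, 9, 18], 131), ([501, 157, 11, 49], 327), ([436, 166, 10, 22], 109), ([319, 170, 48, 17], 319), ([472, 177, 40, 85], 1842), ([267, 194, 15, 25], 164), ([253, 210, 9, 10], 71), ([433, 210, 27, 17], 109), ([216, 255, 74, 23], 619), ([443, 256, 7, 10], 38), ([475, 263, 37, 18], 107), ([401, 272, 34, 27], 565), ([390, 281, 122, 103], 8375), ([437, 301, 17, 8], 77)]
top diff [([243, 142, 178, 242], 18588), ([398, 163, 32, 48], 883), ([153, 180, 22, 67], 338), ([213, 200, 22, 10], 151), ([248, 201, 12, 19], 175), ([154, 341, 65, 43], 1763), ([17, 347, 72, 37], 1433), ([231, 361, 47, 23], 722)]
```

```bash
python3 - <<'E'
from h import *
for f in("side0","s18","s17"):
    m,c,k=comp(cv2.imread(f"pics/{f}.png"),(160,90,60),(178,255,255),(340,180),30);print(f,c,k,cv2.boundingRect(m))
print(ctrl.sign_off())
E
```

```text
side0 [334.5304 179.0652] 230 (314, 172, 53, 17)
s18 [334.1485 179.1703] 229 (314, 172, 53, 16)
s17 [334.2658 179.0991] 222 (314, 172, 53, 16)
the job is handed in; nothing more can be done
None
```

The bolus is out of the barrel and in the blue tray, and the rod is lying in the low corner of the drain board against both lips. I signed off at about 22.6 s of the 58 s allowed; no verdict was reported.

**Bolus:** It did not come out on the first push. Its nose caught on the tray floor while its rear was still caught in the barrel's lower end. Four pushes stalled with the rod tip about 100 mm in, with wrist force up to about 62 N against the 120 N limit. A fifth push, with the rod lower, steeper and wiggled sideways, freed it at 107 mm with no force left. I then drew the rod out. The bolus is standing upright on its end in the tray instead of lying down. It was at the same pixel position in two pictures about 5 s apart.

**Rod:** I released it lengthways about 14 mm above the board and it slid down by itself. In both cameras the handle is within 1 pixel, and the disc within about 2 pixels, of where a rod resting in the corner should appear.

**Other things:** Comparing before and after pictures showed no change at the bystanders that were in clear view. The arm or its shadow covered part of both pictures, so that check was not complete. The pink look-alike had not moved.

**Uncertain:** By picture estimates, the rod tilted about 2° in the grip during the hard pushes; I corrected for that before laying it down. I cannot fully rule out contact of the gripper's body with the barrel during those pushes, but the force readings pointed to contact at the rod tip.

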